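# Charge a test bar into a muffle kiln through its gated slot

### The job

Crank the kiln's handwheel counter-clockwise until you feel the stop, then back it off a quarter turn, so that the gate stands open without jamming. Slide the loaded boat through the slot in the kiln's front cover plate, tip it inside so that the test bar rolls out onto the kiln floor, and draw it out again, never touching the cover plate or the gate with the boat. Lay the boat back on its rest as it lay before, and leave the tea glass and the small bisque bowls where they stand.

Things in the scene. Friction and masses are not known exactly. Their poses are not given: they have to be found in the camera images.
- port_plate: Steel cover plate, 200 wide, 180 tall, on the front of a grey bench-top muffle kiln (casing 220 deep, 210 wide, 211 high, white controller box on its right), fixed to the table. Origin on the table under the casing's middle; x into the kiln, square to the plate, y to the left facing the slot, z up. Plate's faces at x = -118 and -110; slot 60 wide, 46 high. Sizes in mm.
- chamber (a point): Middle of the kiln's chamber floor, behind the slot, height 95; axes as the cover plate's. The chamber begins at the plate's inner face, 85 in front of this point, ends 79 behind it, is 110 wide; roof at height 175. The floor is a low ridge, falling 10 degrees from here to both side walls (9 lower there), so that a bar rolls to a wall. Either side will do. Sizes in mm.
- slot (a point): Middle of the slot (60 wide, 46 high), height 130, in the plane of the foremost metal (lips of the gate's guide rails). The cover plate's inner face, where the chamber begins, is 22.5 further in. Axes as the cover plate's: x into the kiln, z up. Sizes in mm.
- gate: Gate: an aluminium plate 88 wide, 58 tall, sliding up between guide rails in front of the slot. Origin at the middle of its lower edge, 106 above the table when shut. The handwheel lifts it 24 mm a turn. It starts 7 to 23 mm up, too low for the boat; at its stop it is 44 to 54 mm up. A quarter turn short of the stop the slot is free from height 108.5 to 144 or more. Sizes in mm.
- lug_top (a point): Upper face of the stop lug, a dark block 16 wide on the gate's top edge, left of its spindle. When the gate is fully up this face bears on the lower end of the stop bolt. Sizes in mm.
- stop_end (a point): Lower end of a steel stop bolt, 8 thick, hanging in the yoke above the gate's lug; z up. Yoke, bolt and handwheel are clamped on the guide rails at another height each time (bolt's end 208 to 218 above the table). The bolt ends the gate's rise: the stop that is felt at the handwheel. Sizes in mm.
- wheel_hub (a point): Centre of the handwheel (84 diameter, upright axis, over the slot) at the height of its upper face (279 to 289), 8.5 further into the kiln than the slot point; axes as the cover plate's. Counter-clockwise seen from above raises the gate. It starts 1.25 to 1.55 turns short of a hard stop. Turning takes 2 to 4 N at the crank knob. Friction holds the wheel where it is left. Sizes in mm.
- crank_knob (a point): Middle of the upright black crank knob, which circles the hub at radius 42 on the handwheel's rim: 20 in diameter, 42 tall, turning freely on its pin, top 44 above the wheel's upper face, lower end 2 above the wheel's upper face. This point is 23 above the wheel's face. Its own axes turn with the knob and mean nothing. Sizes in mm.
- boat_handle (a point): Middle of the loose boat's wooden handle (80 long, 18 wide, 24 high), on the axis of its flat steel shank (16 wide, 6 high). x points along the boat to its trough, z up. Boat 0.26 kg. Behind the handle are a stub of shank and a round weight, to 100 behind. The shank's underside lies 3 below this point. Sizes in mm.
- boat_nose (a point): Front end of the boat on the shank's axis, 263 ahead of the handle's middle; same axes. The open V trough (22 degree slopes) is 97 long, from here back to 165 ahead of the handle's middle, 44 wide; it reaches 13 below the axis, with the bar 11 above it. Rolled about x by over 25 degrees it drops the bar, surely at 40 to 45, when its edge hangs 17 below the axis. Sizes in mm.
- boat: The charging boat as a whole; same origin and axes as the middle of its handle. Balance point there when empty, about 40 mm ahead when loaded.
- bar_middle (a point): Middle of the round terracotta test bar, 85 long, 20 in diameter, about 0.06 kg, lying loose in the boat's trough, its axis 1 above the shank's. x runs along the bar. Sizes in mm.
- test_bar: The test bar; same point as its middle. Sizes in mm.
- boat_rest: Dark steel rest, fixed: base plate 200 by 90 by 10 with two saddles, 62 behind and 100 ahead of this origin, that carry the boat's shank on flat seats 75 high, 25 wide between cheeks 15 tall flaring outwards. Origin on the table, under the handle's middle as the boat lies at the start; x where the trough points, z up. The handle's middle then lies 78 above this origin. Sizes in mm.
- tea_glass: Tea glass, 68 in diameter, 91 tall, standing on the table near the kiln's left side; origin under its middle. Sizes in mm.
- bisque_cup_a: Small pale bisque bowl, 68 in diameter, 48 tall, left of the kiln; origin under its middle. Sizes in mm.
- bisque_cup_b: Small red-brown bisque bowl, 65 in diameter, 50 tall, at the left of the table; origin under its middle. Sizes in mm.

How it is judged:
On the way, in this order (a step that is already met when the one before it is completed fails the run):
1. the handwheel has been cranked until the gate bears on its stop (z of lug_top in the frame of stop_end above -0.0007 m), for 0.1 s.
2. the handwheel stands backed off a quarter turn (60 to 120 degrees) from the stop (z of lug_top in the frame of stop_end between -0.008 and -0.004 m), for 0.2 s.
3. with the boat's trough inside the kiln, the bar has rolled out onto the kiln floor (x of bar_middle in the frame of port_plate between -0.066 and 0.03 m and y of bar_middle in the frame of port_plate between -0.056 and 0.056 m and z of bar_middle in the frame of port_plate between 0.085 and 0.116 m and x of boat_nose in the frame of port_plate above -0.02 m), for 0.2 s.
At the end, for the whole second after the job is handed in: The test bar lies at rest on the chamber floor behind the cover plate; the handwheel stands 60 to 120 degrees (gate 4 to 8 mm) short of the felt stop; the boat lies at rest in both saddles of its rest, trough up and pointing as before, its handle within 25 mm of its old place lengthwise (all of step 2 and x of bar_middle in the frame of port_plate between -0.066 and 0.03 m and y of bar_middle in the frame of port_plate between -0.056 and 0.056 m and z of bar_middle in the frame of port_plate between 0.085 and 0.116 m and linear speed of each of test_bar, boat below 0.02 m/s and x of boat_handle in the frame of boat_rest between -0.025 and 0.025 m and y of boat_handle in the frame of boat_rest between -0.012 and 0.012 m and z of boat_handle in the frame of boat_rest between 0.07 and 0.085 m and x of boat_nose in the frame of boat_rest above 0.2 m and angle between boat_handle's own z axis and vertical below 0.15 rad and angle between the x axis of boat_handle and the x axis of boat_rest, either way round below 0.15 rad); the robot touches nothing.
It fails at once if the boat touches the cover plate, its guides or the gate (contact force between boat and port_plate above 0.3 N).
It fails at once if the tea glass or a bisque bowl is moved by more than 20 mm (distance of any of tea_glass, bisque_cup_a, bisque_cup_b from where it was at the start of the episode above 0.02 m).
It also fails if it takes over 72 s, if anything falls off the work surface, if the arm or the gripper's body presses on something with over 40 N, if the wrist force passes 120 N, or if a joint passes its speed limit or range.

### The arm

A 7-joint arm with a two-finger parallel gripper is mounted at the origin on a cart in front of the work surface, level with it; the furniture and walls round the work are solid. World frame = base frame: x ahead of the robot, y to its left, z up, the work surface at z = 0. Lengths are in m, angles in rad, forces in N, time in s.
With the tool pointing down it reaches from about 0.4 to 0.875 m from the base axis. Payload 6.5 kg.
Tool frame: the origin (TCP) lies midway between the tips of the shut fingers; the grasp point (between the pads) lies 19 mm behind it (manip.grip_point_offset is the distance from the TCP to the grasp point, in m); x points along the fingers, y is the direction in which the jaws open and shut, and the axes are right-handed (so a half turn about x gives the same grasp; the last joint's range is limited). The gripper opens to 85 mm and grips with 20 to 120 N. Pads are 22 mm wide; open, the fingers measure 114 mm over their backs; the gripper's body (76 mm by 85 mm) begins 54 mm behind the grasp point. The pads swing forward as they close: fully open they stand 13 mm farther back than shut.
Start: joints at [-1.218, 0.536, -0.004, 1.538, 0.003, 1.067, -0.071], TCP at [0.264, 0.594, 0.203] pointing down, gripper open.
Joint ranges: [-2.7, 2.7], [-0.37, 2.16], [-1.27, 1.26], [0.24, 2.4], [-1.31, 4.45], [0.19, 1.91], [-2.76, 2.76]. Speed limits (rad/s): [2.39, 2.39, 3.14, 3.14, 3.14, 3.14, 3.14].

### API

Orientations are given as a 3x3 rotation matrix whose columns are the frame's x, y, z axes.
In Python, from plant import manip gives the robot as it stands.
- The arm moves only by the tool carry_out, never from a script. Its argument "targets" is a list of rows, each a list of 6 numbers: the shift along the tool's x, y, z scaled (see below), then the turn, a rotation vector about the tool's x, y, z scaled (see below). A call has 1 to 12 rows; each row shifts and turns the commanded pose from where the row before left it, along the tool's axes as they then stand; what a row does not reach is not made up. The controller multiplies each number of a shift by 15 cm and each number of a turn by pi rad. A row lasts 1/8 s, in which the tool goes at most 62.5 mm and 10.7 degrees, less where a joint would pass 70% of its speed; a pose out of reach is approached as far as the arm can. A call with a number of a shift or a turn outside -1 to 1 is refused whole. A call with a gripper value outside its range is refused whole. "grip" is the opening, from 0 (shut) to 1 (fully open), set as the call begins (left out, the last holds). The fingers move at their own pace and stop on an object; "force" is the grip in N (left out, the last holds). Time passes only in rows, so rows that do not move let the fingers close. It gives the time, the measured TCP pose, the force and the opening at its end, in the units of the state.
- manip.get_state(): the state, without advancing time (a new reading comes with each control period).
- manip.snapshot(name): name is "scene" or "side" or "wrist"; returns (picture, depth): 400x640x3 uint8, red, green, blue; 400x640 float32, m along the optical axis (not along the pixel's ray), 0 where there is no reading.
- manip.camera_params(name): a dict with "fovy" (degrees; the focal length in pixels is half the picture's height over the tangent of half this angle, whatever the lens; pixels are square), "cx", "cy" (the principal point, pixels), "rvec" (rotation vector, rad) and "tvec" (3), from world to camera coordinates, as OpenCV has them. Camera axes: x right, y down, z forward; pixel columns grow to the right and rows downward; lengths in m; the calibration is good to about 2 mm. A picture is of the moment at which its call begins: read the wrist's pose just before it. camera_params takes no time and is no camera call; for the wrist camera it gives the pose at the moment of the call.
- manip.hand_in(): hands the job in, once; it reports no verdict.
The state is a dict: "time_s": time; "joint_positions": joint angles; "dq": joint speeds; "joint_efforts": joint torques, N m; "eef_pos": TCP position; "tcp_rot": TCP orientation; "contact_force": force on the tool from outside, world axes, zero at the start; "moment": the same for the moment, N m; "gripper_width": finger opening in m.
Only numpy, scipy, OpenCV 4.12 (cv2) and the standard library are available. Lean on these libraries where they do the work, as an engineer would, in place of code of your own. Each camera call takes 0.05 s, during which the arm holds its last target.

## Working session

There is one attempt and no reset: what is moved stays moved. The work goes in short steps, Python scripts to look and compute and a tool call to move; the robot and the scene stay as the last step left them, time stands still between calls to the robot, and variables do not carry over. Pictures are saved under pics/ and viewed, and the job is handed in when it is done.

Besides the shell and the picture viewer there is one more tool, called after "Call:" by a JSON object that holds its "op" and its "data", one argument or row to a line. carry_out: Moves the arm, as the interface text tells. Shifts and turns lie within -1 to 1; 1 stands for 15 cm of shift or pi rad of turn. Its arguments: {"type":"object","properties":{"targets":{"type":"array","items":{"type":"array","items":{"type":"number","minimum":-1,"maximum":1}}},"grip":{"type":"number"},"force":{"type":"number"}},"required":["targets"]}

```bash
mkdir -p pics; ls; cat > h.py <<'E'
import numpy as np, cv2
from plant import manip
def snap(n,f):
    p=manip.camera_params(n)
    im,d=manip.snapshot(n)
    cv2.imwrite(f'pics/{f}.png',im[:,:,::-1]); np.savez(f'pics/{f}.npz',im=im,d=d,**{k:np.array(p[k]) for k in p})
    return im,d,p
def load(f): return np.load(f'pics/{f}.npz')
def pose(z):
    R=cv2.Rodrigues(np.array(z['rvec'],float).reshape(3,1))[0]; t=np.array(z['tvec'],float).ravel()
    f=200/np.tan(np.radians(float(z['fovy']))/2)
    return R,t,f,float(z['cx']),float(z['cy'])
def cloud(z):
    R,t,f,cx,cy=pose(z); d=z['d']; v,u=np.mgrid[0:400,0:640]
    P=np.stack([(u-cx)/f*d,(v-cy)/f*d,d],-1)
    W=(P-t)@R; W[d==0]=np.nan
    return W
def ray(z,u,v):
    R,t,f,cx,cy=pose(z); r=R.T@np.array([(u-cx)/f,(v-cy)/f,1]); return -R.T@t, r
def atz(z,u,v,h):
    o,r=ray(z,u,v); return o+r*(h-o[2])/r[2]
def proj(z,X):
    R,t,f,cx,cy=pose(z); c=R@np.array(X)+t; return c[0]/c[2]*f+cx,c[1]/c[2]*f+cy
E
python3 - <<'E'
from h import *
for n in ('scene','side','wrist'):
    im,d,p=snap(n,n+'0'); print(n,{k:np.round(p[k],3) for k in p}, 'cam', np.round(ray(load(n+'0'),320,200)[0],3))
print(manip.get_state())
E
```

```text
pics
scene {'fovy': np.float64(53.112), 'cx': np.float64(316.068), 'cy': np.float64(195.813), 'rvec': array([ 2.007, -0.756,  0.456]), 'tvec': array([-0.365,  0.404,  0.881])} cam [-0.107 -0.64   0.807]
side {'fovy': np.float64(44.035), 'cx': np.float64(325.896), 'cy': np.float64(189.991), 'rvec': array([ 0.086, -2.788,  1.37 ]), 'tvec': array([0.609, 0.102, 1.45 ])} cam [0.531 1.123 0.97 ]
wrist {'fovy': np.float64(66.109), 'cx': np.float64(318.665), 'cy': np.float64(202.563), 'rvec': array([-2.439, -1.586, -0.211]), 'tvec': array([-0.649, -0.036,  0.378])} cam [0.204 0.62  0.373]
{'time_s': 0.15, 'joint_positions': array([-1.21818486,  0.53702421, -0.00442882,  1.53863424,  0.00261682,
        1.0672732 , -0.07122181]), 'dq': array([-0.00237559, -0.00100506,  0.00056927, -0.00393779,  0.00093881,
       -0.00103402,  0.00083213]), 'joint_efforts': array([ 7.31521050e-04, -5.83780468e+01,  1.04928799e+00, -2.59350371e+01,
        1.24436643e-02,  6.60532518e-03,  2.44972085e-06]), 'eef_pos': array([0.26415012, 0.59334425, 0.20219833]), 'tcp_rot': array([[-4.30907098e-04,  4.06629609e-01,  9.13593003e-01],
       [-1.26195770e-03,  9.13592139e-01, -4.06629820e-01],
       [-9.99999111e-01, -1.32813540e-03,  1.19476029e-04]]), 'contact_force': array([0.06404065, 0.22327897, 0.23360115]), 'moment': array([ 0.03532088, -0.04938098, -0.04383775]), 'gripper_width': 0.08555402016882102}
```

View pics/scene0.png

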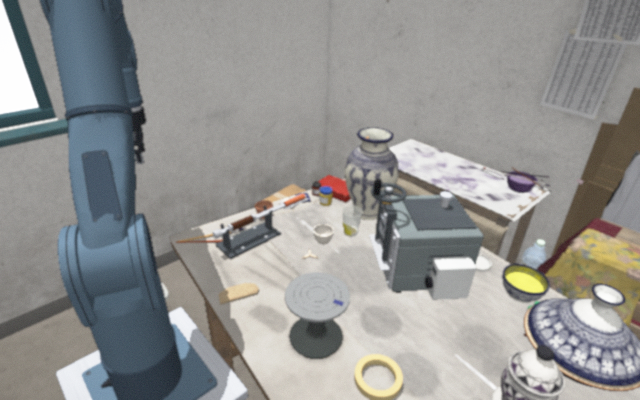

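View pics/side0.png

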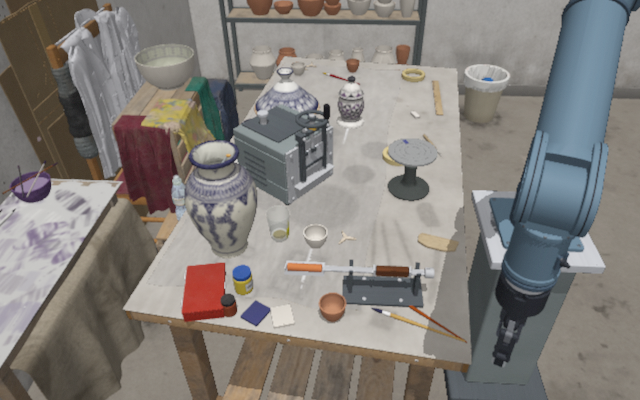

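View pics/wrist0.png

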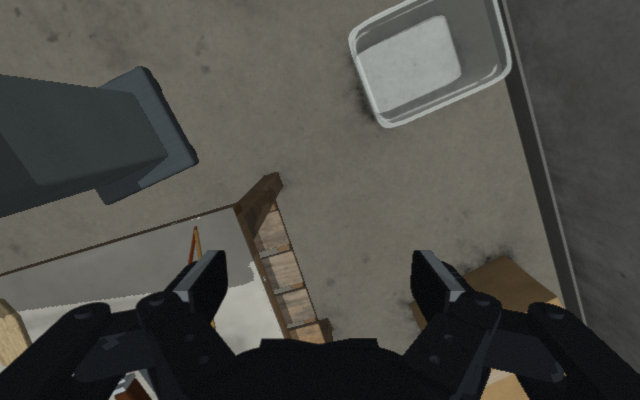

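```bash
python3 - <<'E'
from h import *
def crop(f,u0,v0,u1,v1,s,o):
    im=load(f)['im'][v0:v1,u0:u1,::-1]; cv2.imwrite(f'pics/{o}.png',cv2.resize(im,None,fx=s,fy=s,interpolation=cv2.INTER_CUBIC))
crop('side0',230,95,350,210,5,'s_kiln'); crop('side0',270,240,450,320,4.4,'s_boat'); crop('scene0',350,160,490,310,4,'c_kiln'); crop('scene0',200,180,370,270,4.6,'c_boat')
E
```

```text
(no output)
```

View pics/s_kiln.png

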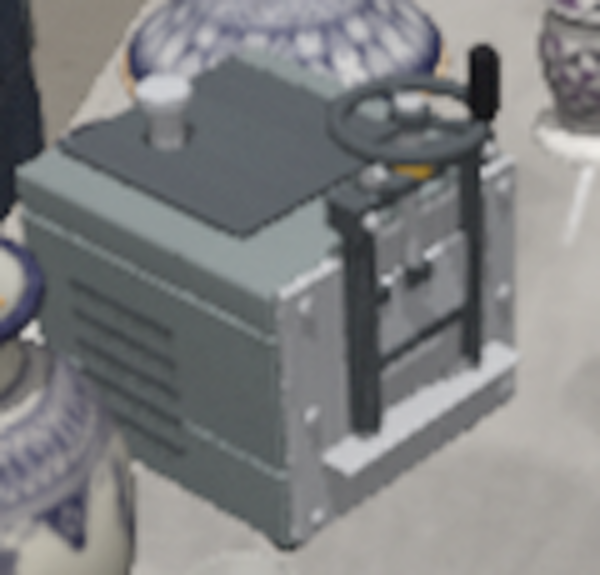

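View pics/s_boat.png

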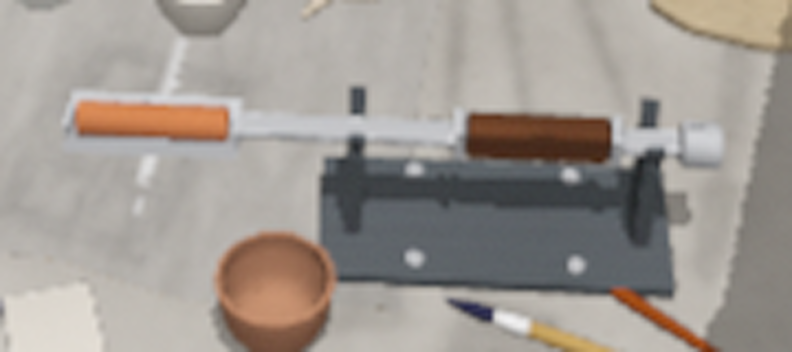

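View pics/c_kiln.png

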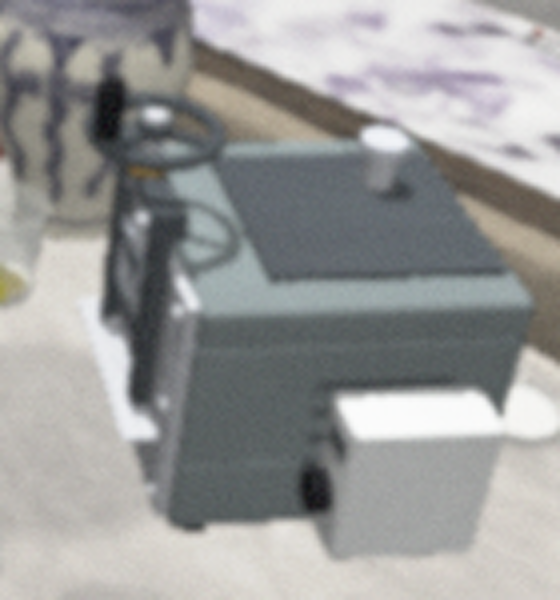

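View pics/c_boat.png

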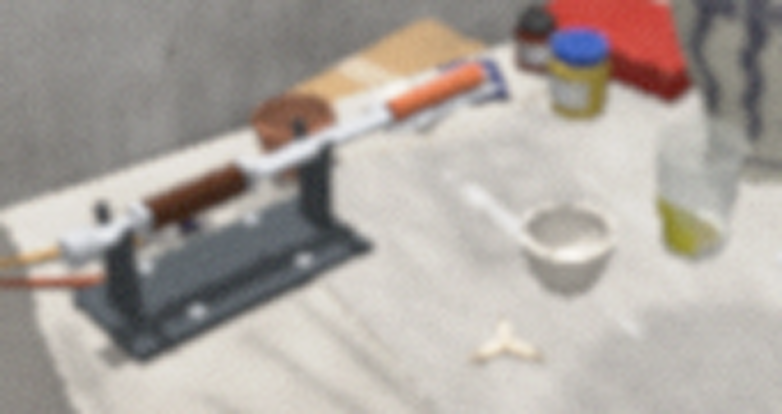

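```bash
python3 - <<'E'
from h import *
for n in ('side0','scene0'):
    z=load(n); W=cloud(z)
    print(n,'table z', np.nanmedian(W[...,2][np.abs(W[...,2])<0.03]))
    # kiln lid/casing
    m=(W[...,0]>0.4)&(W[...,0]<1.1)&(W[...,1]>-0.5)&(W[...,1]<0.3)&(W[...,2]>0.195)&(W[...,2]<0.225)
    vv,uu=np.nonzero(m); print(len(uu), uu.min(),uu.max(),vv.min(),vv.max())
    P=W[m]; 
    r=cv2.minAreaRect(P[:,:2].astype(np.float32)); print('z~.21 rect',r,np.median(P[:,2]))
    for lo,hi in((0.27,0.295),(0.3,0.34)):
        m=(W[...,0]>0.4)&(W[...,0]<0.9)&(W[...,1]>-0.4)&(W[...,1]<0.3)&(W[...,2]>lo)&(W[...,2]<hi)
        lab,L=cv2.connectedComponents(m.astype(np.uint8))
        for i in range(1,lab):
            k=L==i
            if k.sum()>15:
                v,u=np.nonzero(k); print(lo,hi,k.sum(),'uv',u.mean().round(),v.mean().round(),np.median(W[k],0).round(3),W[k].min(0).round(3),W[k].max(0).round(3))
# side: plate pixels
z=load('side0');W=cloud(z)
for (u,v) in [(287,165),(290,158),(290,190),(292,195),(331,130),(331,150),(331,165),(307,168),(312,165),(320,157)]:
    print(u,v,W[v,u].round(4))
E
```

```text
side0 table z 0.003023532605384578
3339 184 332 104 214
z~.21 rect ((0.8199942111968994, -0.032471686601638794), (0.5388225317001343, 0.26004472374916077), 61.236392974853516) 0.21066482038149287
0.27 0.295 386 uv 311.0 118.0 [ 0.656 -0.087  0.284] [ 0.606 -0.145  0.273] [ 0.702 -0.048  0.294]
0.27 0.295 160 uv 216.0 154.0 [0.88  0.105 0.285] [0.851 0.097 0.27 ] [0.9   0.121 0.295]
0.27 0.295 246 uv 217.0 171.0 [0.857 0.178 0.281] [0.829 0.131 0.27 ] [0.9   0.187 0.295]
0.3 0.34 82 uv 326.0 109.0 [ 0.613 -0.084  0.317] [ 0.605 -0.099  0.3  ] [ 0.622 -0.078  0.331]
0.3 0.34 533 uv 221.0 153.0 [0.852 0.129 0.312] [0.813 0.08  0.3  ] [0.899 0.205 0.319]
scene0 table z -3.5439266480697376e-05
3890 346 483 156 240
z~.21 rect ((0.8031203746795654, -0.05867043137550354), (0.4915912449359894, 0.258608877658844), 61.0174560546875) 0.20859667426538442
0.27 0.295 46 uv 371.0 136.0 [0.89  0.172 0.287] [0.86  0.154 0.279] [0.9   0.181 0.295]
0.27 0.295 162 uv 374.0 146.0 [0.837 0.111 0.281] [0.821 0.092 0.27 ] [0.889 0.162 0.295]
0.27 0.295 420 uv 390.0 193.0 [ 0.645 -0.106  0.281] [ 0.6   -0.146  0.27 ] [ 0.695 -0.058  0.294]
0.3 0.34 235 uv 372.0 136.0 [0.844 0.132 0.31 ] [0.808 0.078 0.3  ] [0.9   0.194 0.316]
0.3 0.34 84 uv 378.0 184.0 [ 0.605 -0.096  0.316] [ 0.599 -0.102  0.301] [ 0.616 -0.085  0.327]
287 165 [ 0.7215 -0.0235  0.1683]
290 158 [ 0.713  -0.0323  0.1867]
290 190 [ 0.7182 -0.0286  0.0748]
292 195 [ 0.7144 -0.0364  0.0499]
331 130 [ 0.6048 -0.1755  0.1968]
331 150 [ 0.6048 -0.1751  0.1249]
331 165 [ 0.6035 -0.1524  0.0836]
307 168 [ 0.6725 -0.0914  0.1122]
312 165 [ 0.6586 -0.1059  0.1138]
320 157 [ 0.6348 -0.1179  0.1358]
```

```bash
python3 - <<'E'
from h import *
for n in ('side0','scene0'):
    z=load(n); W=cloud(z); im=z['im'].astype(int)
    # bar: orange ; handle: brown on boat
    r,g,b=im[...,0],im[...,1],im[...,2]
    inb=(W[...,0]>0.1)&(W[...,0]<0.8)&(W[...,1]>0.15)&(W[...,1]<0.7)
    m=inb&(W[...,2]>0.06)&(W[...,2]<0.12)
    for nm,k in (('bar',m&(r>170)&(g<130)),('handle',m&(r>50)&(r<140)&(r-b>25)),('all',m)):
        L,lab,st,c=cv2.connectedComponentsWithStats(k.astype(np.uint8))
        for i in range(1,L):
            if st[i,4]>25:
                kk=lab==i; P=W[kk]; c,(s),e=cv2.minAreaRect(P[:,:2].astype(np.float32)); print(n,nm,st[i],'med',np.median(P,0).round(3),'zmax',P[:,2].max().round(3),'rect',np.round(c,3),np.round(s,3),round(e,1))
    # plate plane
    m=(W[...,0]>0.58)&(W[...,0]<0.75)&(W[...,1]>-0.21)&(W[...,1]<0)&(W[...,2]>0.06)&(W[...,2]<0.19)
    yv=np.array([0.61,0.79]); xv=np.array([.79,-.61])
    a=(W[...,:2]-np.array([.751,-.174]))@xv
    h=np.histogram(a[m],bins=np.arange(-0.17,-0.09,0.004)); print(n,h)
E
```

```text
side0 bar [287 265  35   6  75] med [0.644 0.291 0.083] zmax 0.091 rect [0.644 0.292] [0.083 0.011] 4.6
side0 handle [376 266  33  11 326] med [0.431 0.29  0.088] zmax 0.095 rect [0.431 0.286] [0.078 0.017] 0.5
side0 all [ 284  259  150   24 1602] med [0.527 0.289 0.083] zmax 0.098 rect [0.513 0.286] [0.052 0.361] 88.8
side0 all [240 264  11  15  98] med [0.792 0.292 0.064] zmax 0.069 rect [0.79  0.291] [0.019 0.047] 1.3
side0 (array([  0,   0,   0,   0,   0,   0,   1,  33,  44, 107, 201, 249, 227,
       498, 298,  68,  54,  35,  37,  32]), array([-0.17 , -0.166, -0.162, -0.158, -0.154, -0.15 , -0.146, -0.142,
       -0.138, -0.134, -0.13 , -0.126, -0.122, -0.118, -0.114, -0.11 ,
       -0.106, -0.102, -0.098, -0.094, -0.09 ]))
scene0 bar [285 196  20   8  36] med [0.64  0.275 0.083] zmax 0.087 rect [0.639 0.274] [0.01  0.081] 88.4
scene0 handle [232 216  21  13 121] med [0.426 0.275 0.086] zmax 0.092 rect [0.426 0.278] [0.07  0.018] 1.3
scene0 all [348 188   6  12  26] med [0.795 0.158 0.104] zmax 0.118 rect [0.794 0.164] [0.029 0.012] 81.5
scene0 all [213 193  97  46 778] med [0.471 0.275 0.081] zmax 0.094 rect [0.511 0.28 ] [0.366 0.049] 0.9
scene0 (array([  0,   0,   0,   0,   0,   0,   8,  51,  51, 162, 180, 173, 119,
       241,  57,  82,  59,  59,  52,  57]), array([-0.17 , -0.166, -0.162, -0.158, -0.154, -0.15 , -0.146, -0.142,
       -0.138, -0.134, -0.13 , -0.126, -0.122, -0.118, -0.114, -0.11 ,
       -0.106, -0.102, -0.098, -0.094, -0.09 ]))
```

Call:
{"op": "carry_out", "data": {
  "targets": [
    [-0.33, 0, 0, 0.038, 0, 0],
    [-0.33, 0, 0, 0.038, 0, 0],
    [-0.047, -0.1455, 0.375, 0, 0, 0],
    [-0.047, -0.1455, 0.375, 0, 0, 0],
    [-0.047, -0.1455, 0.375, 0, 0, 0],
    [-0.047, -0.1455, 0.375, 0, 0, 0],
    [-0.047, -0.1455, 0.375, 0, 0, 0],
    [-0.047, -0.1455, 0.375, 0, 0, 0],
    [-0.047, -0.1455, 0.375, 0, 0, 0],
    [-0.047, -0.1455, 0.375, 0, 0, 0],
    [-0.047, -0.1455, 0.375, 0, 0, 0],
    [-0.047, -0.1455, 0.375, 0, 0, 0]
  ],
  "grip": 1
}}

```text
time_s: 1.65
eef_pos: [0.5767, 0.0756, 0.3726]
tcp_rot: [[-0.0, 0.611, 0.792], [0.0, 0.792, -0.611], [-1.0, 0.0, -0.0]]
contact_force: [0.6, 0.1, -0.4]
gripper_width: 0.0853
```

Call:
{"op": "carry_out", "data": {
  "targets": [
    [-0.047, -0.1455, 0.375, 0, 0, 0],
    [-0.047, -0.1455, 0.375, 0, 0, 0],
    [-0.047, -0.1455, 0.375, 0, 0, 0],
    [-0.047, -0.1455, 0.375, 0, 0, 0],
    [0, 0, 0, 0, 0, 0],
    [0, 0, 0, 0, 0, 0]
  ]
}}

```text
time_s: 2.4
eef_pos: [0.7008, -0.1289, 0.3999]
tcp_rot: [[-0.001, 0.611, 0.792], [0.001, 0.792, -0.611], [-1.0, -0.0, -0.001]]
contact_force: [-0.2, 0.3, -0.4]
gripper_width: 0.0855
```

```bash
python3 - <<'E'
from h import *
snap('wrist','w1'); s=manip.get_state(); print(s['time_s'],s['eef_pos'],s['tcp_rot'].round(3),s['contact_force'])
z=load('w1'); print(ray(z,0,0)[0])
cv2.imwrite('pics/w1b.png',cv2.resize(z['im'][:,:,::-1],(800,500),interpolation=cv2.INTER_CUBIC))
E
```

```text
2.45 [ 0.70077199 -0.12790921  0.40028313] [[-0.001  0.61   0.792]
 [ 0.001  0.792 -0.61 ]
 [-1.     0.001 -0.001]] [ 0.69799901  0.38692708 -0.01776335]
[ 0.64851938 -0.08869701  0.57117334]
```

View pics/w1b.png

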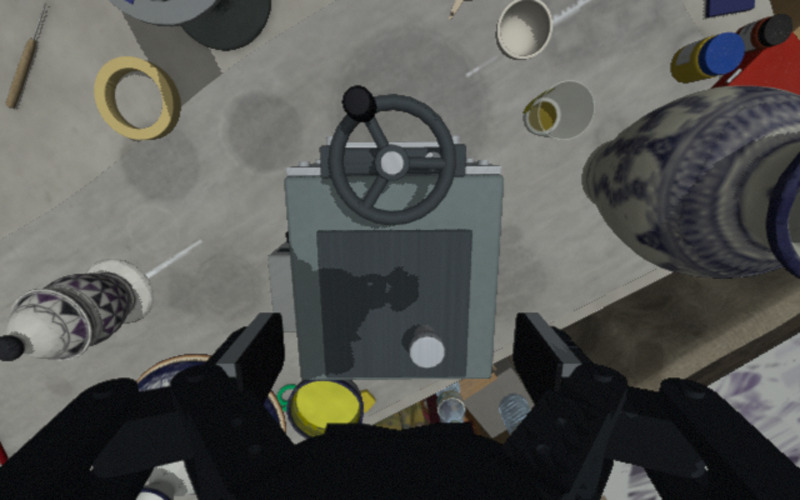

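```bash
python3 - <<'E'
from h import *
z=load('w1'); W=cloud(z); im=z['im']
cv2.imwrite('pics/w1c.png',cv2.resize(im[60:190,215:415,::-1],None,fx=4,fy=4,interpolation=cv2.INTER_CUBIC))
m=np.zeros(W.shape[:2],bool); m[60:190,225:400]=1
for lo,hi in ((0.27,0.3),(0.3,0.345)):
    k=m&(W[...,2]>lo)&(W[...,2]<hi); P=W[k]; print(lo,k.sum(),np.percentile(P[:,2],[5,25,50,75,95]).round(4),P.min(0).round(3),P.max(0).round(3))
k=m&(W[...,2]>0.27)&(W[...,2]<0.295)
P=W[k]; (c,r)=cv2.minEnclosingCircle(P[:,:2].astype(np.float32)); print('wheel enc',c,r)
k=m&(W[...,2]>0.315)&(W[...,2]<0.345)
P=W[k]; (c,r)=cv2.minEnclosingCircle(P[:,:2].astype(np.float32)); print('knob enc',c,r, np.median(P,0))
k=(W[...,2]>0.195)&(W[...,2]<0.225); k[:, :200]=0;k[:,420:]=0;k[:130]=0;k[310:]=0
P=W[k]; print('casing',cv2.minAreaRect(P[:,:2].astype(np.float32)),np.median(P[:,2]))
E
```

```text
0.27 4561 [0.2794 0.2814 0.2824 0.2835 0.2892] [ 0.607 -0.145  0.276] [ 0.7   -0.051  0.3  ]
0.3 617 [0.3115 0.3243 0.3263 0.327  0.3278] [ 0.602 -0.101  0.3  ] [ 0.621 -0.082  0.329]
wheel enc (0.6529009938240051, -0.09835698455572128) 0.04747780039906502
knob enc (0.6118060946464539, -0.09170810878276825) 0.010023296810686588 [ 0.61247409 -0.09153503  0.32636976]
casing ((0.7469274401664734, -0.1701720952987671), (0.2105715125799179, 0.23106995224952698), 52.729984283447266) 0.20985795254993928
```

View pics/w1c.png

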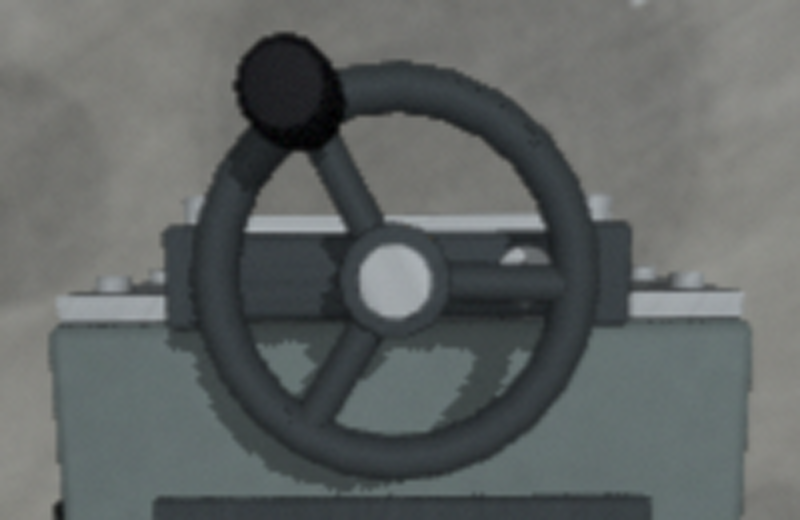

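Call:
{"op": "carry_out", "data": {
  "targets": [
    [0.1, -0.085, -0.309, 0, 0, 0],
    [0.1, -0.085, -0.309, 0, 0, 0],
    [0.25, 0, 0, 0, 0, 0],
    [0.25, 0, 0, 0, 0, 0],
    [0, 0, 0, 0, 0, 0]
  ]
}}

```text
time_s: 3.08
eef_pos: [0.6098, -0.0904, 0.2936]
tcp_rot: [[-0.005, 0.609, 0.793], [0.002, 0.793, -0.609], [-1.0, -0.002, -0.005]]
contact_force: [-0.3, -0.4, 0.1]
gripper_width: 0.0853
```

Call:
{"op": "carry_out", "data": {
  "targets": [
    [0, 0, 0, 0, 0, 0],
    [0, 0, 0, 0, 0, 0],
    [0, 0, 0, 0, 0, 0],
    [0, 0, 0, 0, 0, 0],
    [0, 0, 0, 0, 0, 0],
    [0, 0, 0, 0, 0, 0]
  ],
  "grip": 0.0,
  "force": 30
}}

```text
time_s: 3.82
eef_pos: [0.6125, -0.0928, 0.2962]
tcp_rot: [[0.002, 0.611, 0.792], [0.0, 0.792, -0.611], [-1.0, 0.001, 0.001]]
contact_force: [0.3, 1.5, 4.5]
gripper_width: 0.0137
```

```bash
python3 - <<'E'
from h import *
snap('wrist','w2'); s=manip.get_state(); print(s['time_s'],s['eef_pos'],s['tcp_rot'].round(3),s['contact_force'],s['gripper_width'])
E
```

```text
3.875 [ 0.61253554 -0.09278287  0.29622802] [[ 0.002  0.611  0.792]
 [ 0.     0.792 -0.611]
 [-1.     0.001  0.001]] [2.13224775 1.14971025 4.60426534] 0.013997059673687565
```

View pics/w2.png

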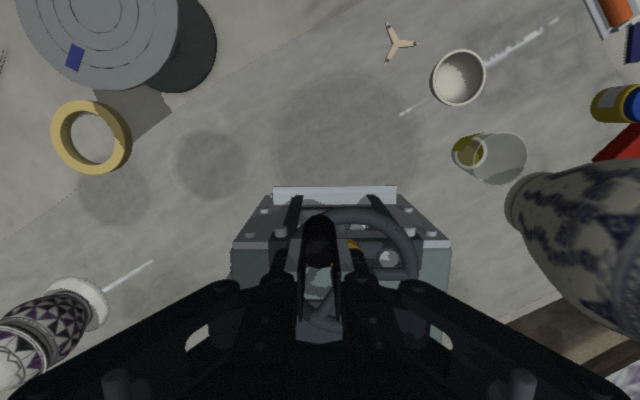

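```bash
python3 - <<'E'
from h import *
z=load('w2'); W=cloud(z); im=z['im']
cv2.imwrite('pics/w2c.png',cv2.resize(im[180:340,240:400,::-1],None,fx=5,fy=5,interpolation=cv2.INTER_CUBIC))
for v in range(205,345,8):
    print(v,[tuple(W[v,u].round(3)) for u in (305,320,335)])
print(ray(z,0,0)[0], [proj(z,p) for p in ([.612,-.0916,.3265],[.6125,-.0928,.2962],[.6125,-.0928,.315])])
E
```

```text
205 [(np.float64(0.635), np.float64(-0.132), np.float64(0.086)), (np.float64(0.646), np.float64(-0.117), np.float64(0.088)), (np.float64(0.658), np.float64(-0.101), np.float64(0.087))]
213 [(np.float64(0.63), np.float64(-0.125), np.float64(0.145)), (np.float64(0.607), np.float64(-0.088), np.float64(0.278)), (np.float64(0.612), np.float64(-0.079), np.float64(0.283))]
221 [(np.float64(0.602), np.float64(-0.095), np.float64(0.293)), (np.float64(0.604), np.float64(-0.086), np.float64(0.305)), (np.float64(0.616), np.float64(-0.082), np.float64(0.284))]
229 [(np.float64(0.602), np.float64(-0.095), np.float64(0.307)), (np.float64(0.604), np.float64(-0.086), np.float64(0.317)), (np.float64(0.65), np.float64(-0.102), np.float64(0.192))]
237 [(np.float64(0.602), np.float64(-0.094), np.float64(0.32)), (np.float64(0.605), np.float64(-0.086), np.float64(0.326)), (np.float64(0.613), np.float64(-0.082), np.float64(0.316))]
245 [(np.float64(0.604), np.float64(-0.095), np.float64(0.326)), (np.float64(0.608), np.float64(-0.089), np.float64(0.326)), (np.float64(0.609), np.float64(-0.081), np.float64(0.
[... 1747 characters left out ...]
, np.float64(-0.137), np.float64(0.283)), (np.float64(0.678), np.float64(-0.129), np.float64(0.282))]
333 [(np.float64(0.712), np.float64(-0.186), np.float64(0.212)), (np.float64(0.722), np.float64(-0.176), np.float64(0.21)), (np.float64(0.731), np.float64(-0.164), np.float64(0.21))]
341 [(np.float64(0.603), np.float64(-0.09), np.float64(0.399)), (np.float64(0.729), np.float64(-0.181), np.float64(0.211)), (np.float64(0.608), np.float64(-0.084), np.float64(0.399))]
[ 0.55982399 -0.05245543  0.46736211] [(np.float64(320.11844950481515), np.float64(253.81581930485186)), (np.float64(318.7532425209802), np.float64(233.84360999334834)), (np.float64(318.7936358339493), np.float64(246.60413974201))]
```

View pics/w2c.png

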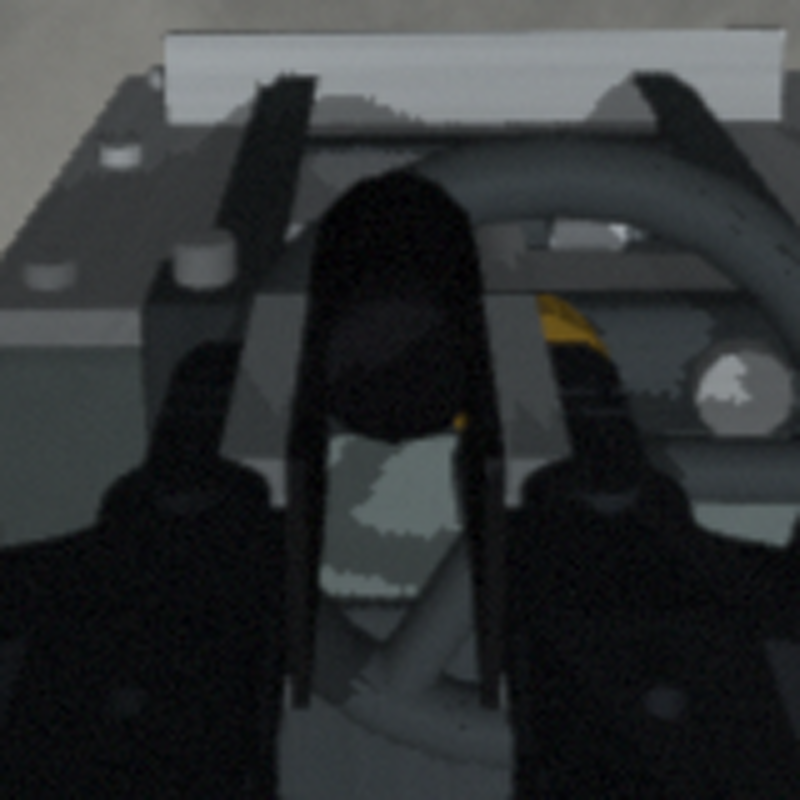

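```bash
cat > circ.py <<'E'
import sys,numpy as np,json
th,step,n=map(float,sys.argv[1:4]); r=float(sys.argv[4]) if len(sys.argv)>4 else 42
rows=[];
for i in range(int(n)):
    c=2*r*np.sin(np.radians(abs(step)/2))/150; d=th+step/2+(90 if step>0 else -90)
    rows.append([0,round(c*np.cos(np.radians(d-52.4)),4),round(c*np.cos(np.radians(d+37.6)),4),0,0,0]); th+=step
print(json.dumps(rows),th)
E
python3 circ.py 171.4 15 7; python3 circ.py 276.4 15 12
```

```text
[[0, -0.0588, 0.0435, 0, 0, 0], [0, -0.0455, 0.0572, 0, 0, 0], [0, -0.0291, 0.067, 0, 0, 0], [0, -0.0108, 0.0723, 0, 0, 0], [0, 0.0083, 0.0726, 0, 0, 0], [0, 0.0268, 0.068, 0, 0, 0], [0, 0.0435, 0.0588, 0, 0, 0]] 276.4
[[0, 0.0572, 0.0455, 0, 0, 0], [0, 0.067, 0.0291, 0, 0, 0], [0, 0.0723, 0.0108, 0, 0, 0], [0, 0.0726, -0.0083, 0, 0, 0], [0, 0.068, -0.0268, 0, 0, 0], [0, 0.0588, -0.0435, 0, 0, 0], [0, 0.0455, -0.0572, 0, 0, 0], [0, 0.0291, -0.067, 0, 0, 0], [0, 0.0108, -0.0723, 0, 0, 0], [0, -0.0083, -0.0726, 0, 0, 0], [0, -0.0268, -0.068, 0, 0, 0], [0, -0.0435, -0.0588, 0, 0, 0]] 456.4
```

Call:
{"op": "carry_out", "data": {
  "targets": [
    [0, -0.0588, 0.0435, 0, 0, 0],
    [0, -0.0455, 0.0572, 0, 0, 0],
    [0, -0.0291, 0.067, 0, 0, 0]
  ]
}}

```text
time_s: 4.25
eef_pos: [0.6197, -0.1233, 0.2962]
tcp_rot: [[0.0, 0.611, 0.792], [0.002, 0.792, -0.611], [-1.0, 0.001, -0.001]]
contact_force: [0.0, 3.8, 5.9]
gripper_width: 0.0136
```

Call:
{"op": "carry_out", "data": {
  "targets": [
    [0, -0.0108, 0.0723, 0, 0, 0],
    [0, 0.0083, 0.0726, 0, 0, 0],
    [0, 0.0268, 0.068, 0, 0, 0],
    [0, 0.0435, 0.0588, 0, 0, 0]
  ]
}}

```text
time_s: 4.75
eef_pos: [0.6576, -0.1411, 0.2962]
tcp_rot: [[-0.001, 0.611, 0.791], [0.001, 0.791, -0.611], [-1.0, -0.0, -0.001]]
contact_force: [-4.1, 2.2, 6.8]
gripper_width: 0.014
```

Call:
{"op": "carry_out", "data": {
  "targets": [
    [0, 0.0572, 0.0455, 0, 0, 0],
    [0, 0.067, 0.0291, 0, 0, 0],
    [0, 0.0723, 0.0108, 0, 0, 0],
    [0, 0.0726, -0.0083, 0, 0, 0],
    [0, 0.068, -0.0268, 0, 0, 0],
    [0, 0.0588, -0.0435, 0, 0, 0],
    [0, 0.0455, -0.0572, 0, 0, 0],
    [0, 0.0291, -0.067, 0, 0, 0],
    [0, 0.0108, -0.0723, 0, 0, 0],
    [0, -0.0083, -0.0726, 0, 0, 0],
    [0, -0.0268, -0.068, 0, 0, 0],
    [0, -0.0435, -0.0588, 0, 0, 0]
  ]
}}

```text
time_s: 6.25
eef_pos: [0.6491, -0.057, 0.2962]
tcp_rot: [[0.002, 0.611, 0.792], [-0.0, 0.792, -0.611], [-1.0, 0.001, 0.002]]
contact_force: [4.0, -2.5, 5.3]
gripper_width: 0.0133
```

```bash
python3 circ.py 456.4 15 8;python3 circ.py 576.4 7.5 6;python3 circ.py 621.4 5 12
```

```text
[[0, -0.0572, -0.0455, 0, 0, 0], [0, -0.067, -0.0291, 0, 0, 0], [0, -0.0723, -0.0108, 0, 0, 0], [0, -0.0726, 0.0083, 0, 0, 0], [0, -0.068, 0.0268, 0, 0, 0], [0, -0.0588, 0.0435, 0, 0, 0], [0, -0.0455, 0.0572, 0, 0, 0], [0, -0.0291, 0.067, 0, 0, 0]] 576.4
[[0, -0.0078, 0.0358, 0, 0, 0], [0, -0.003, 0.0365, 0, 0, 0], [0, 0.0018, 0.0366, 0, 0, 0], [0, 0.0065, 0.036, 0, 0, 0], [0, 0.0112, 0.0349, 0, 0, 0], [0, 0.0156, 0.0331, 0, 0, 0]] 621.4
[[0, 0.0128, 0.0208, 0, 0, 0], [0, 0.0145, 0.0196, 0, 0, 0], [0, 0.0162, 0.0183, 0, 0, 0], [0, 0.0177, 0.0168, 0, 0, 0], [0, 0.0191, 0.0152, 0, 0, 0], [0, 0.0204, 0.0135, 0, 0, 0], [0, 0.0215, 0.0117, 0, 0, 0], [0, 0.0224, 0.0097, 0, 0, 0], [0, 0.0232, 0.0078, 0, 0, 0], [0, 0.0238, 0.0057, 0, 0, 0], [0, 0.0242, 0.0036, 0, 0, 0], [0, 0.0244, 0.0015, 0, 0, 0]] 681.4
```

Call:
{"op": "carry_out", "data": {
  "targets": [
    [0, -0.0572, -0.0455, 0, 0, 0],
    [0, -0.067, -0.0291, 0, 0, 0],
    [0, -0.0723, -0.0108, 0, 0, 0],
    [0, -0.0726, 0.0083, 0, 0, 0],
    [0, -0.068, 0.0268, 0, 0, 0],
    [0, -0.0588, 0.0435, 0, 0, 0],
    [0, -0.0455, 0.0572, 0, 0, 0],
    [0, -0.0291, 0.067, 0, 0, 0],
    [0, -0.0078, 0.0358, 0, 0, 0],
    [0, -0.003, 0.0365, 0, 0, 0],
    [0, 0.0018, 0.0366, 0, 0, 0]
  ]
}}

```text
time_s: 7.62
eef_pos: [0.6307, -0.1339, 0.296]
tcp_rot: [[-0.002, 0.611, 0.792], [0.003, 0.792, -0.611], [-1.0, 0.001, -0.003]]
contact_force: [-2.2, 2.7, 10.0]
gripper_width: 0.0135
```

Call:
{"op": "carry_out", "data": {
  "targets": [
    [0, 0.0065, 0.036, 0, 0, 0],
    [0, 0.0112, 0.0349, 0, 0, 0],
    [0, 0.0156, 0.0331, 0, 0, 0]
  ]
}}

```text
time_s: 8.0
eef_pos: [0.6458, -0.1402, 0.296]
tcp_rot: [[-0.003, 0.611, 0.792], [0.002, 0.792, -0.611], [-1.0, -0.0, -0.003]]
contact_force: [-3.0, 0.2, 9.3]
gripper_width: 0.0137
```

Call:
{"op": "carry_out", "data": {
  "targets": [
    [0, 0.0128, 0.0208, 0, 0, 0],
    [0, 0.0145, 0.0196, 0, 0, 0],
    [0, 0.0162, 0.0183, 0, 0, 0]
  ]
}}

```text
time_s: 8.38
eef_pos: [0.6567, -0.1409, 0.2961]
tcp_rot: [[-0.003, 0.611, 0.791], [0.001, 0.791, -0.611], [-1.0, -0.001, -0.003]]
contact_force: [-3.0, -0.9, 9.3]
gripper_width: 0.0137
```

Call:
{"op": "carry_out", "data": {
  "targets": [
    [0, 0.0177, 0.0168, 0, 0, 0],
    [0, 0.0191, 0.0152, 0, 0, 0],
    [0, 0.0204, 0.0135, 0, 0, 0]
  ]
}}

```text
time_s: 8.75
eef_pos: [0.6673, -0.1389, 0.2961]
tcp_rot: [[-0.003, 0.612, 0.791], [0.0, 0.791, -0.612], [-1.0, -0.001, -0.002]]
contact_force: [-2.0, -0.6, 9.2]
gripper_width: 0.0138
```

Call:
{"op": "carry_out", "data": {
  "targets": [
    [0, 0.0215, 0.0117, 0, 0, 0],
    [0, 0.0224, 0.0097, 0, 0, 0]
  ]
}}

```text
time_s: 9.0
eef_pos: [0.6739, -0.136, 0.2961]
tcp_rot: [[-0.002, 0.612, 0.791], [-0.0, 0.791, -0.612], [-1.0, -0.002, -0.002]]
contact_force: [-1.6, -1.8, 8.6]
gripper_width: 0.0134
```

Call:
{"op": "carry_out", "data": {
  "targets": [
    [0, 0.0232, 0.0078, 0, 0, 0],
    [0, 0.0238, 0.0057, 0, 0, 0]
  ]
}}

```text
time_s: 9.25
eef_pos: [0.6799, -0.1321, 0.2961]
tcp_rot: [[-0.002, 0.612, 0.791], [-0.001, 0.791, -0.612], [-1.0, -0.002, -0.001]]
contact_force: [-1.9, -2.2, 8.5]
gripper_width: 0.0138
```

Call:
{"op": "carry_out", "data": {
  "targets": [
    [0, 0.0242, 0.0036, 0, 0, 0],
    [0, 0.0244, 0.0015, 0, 0, 0]
  ]
}}

```text
time_s: 9.5
eef_pos: [0.6852, -0.1271, 0.2961]
tcp_rot: [[-0.001, 0.612, 0.79], [-0.001, 0.79, -0.612], [-1.0, -0.002, -0.0]]
contact_force: [-0.7, -3.5, 7.5]
gripper_width: 0.0138
```

```bash
python3 circ.py 681.4 5 12
```

```text
[[0, 0.0244, -0.0006, 0, 0, 0], [0, 0.0243, -0.0028, 0, 0, 0], [0, 0.0239, -0.0049, 0, 0, 0], [0, 0.0234, -0.0069, 0, 0, 0], [0, 0.0227, -0.009, 0, 0, 0], [0, 0.0219, -0.0109, 0, 0, 0], [0, 0.0208, -0.0128, 0, 0, 0], [0, 0.0196, -0.0145, 0, 0, 0], [0, 0.0183, -0.0162, 0, 0, 0], [0, 0.0168, -0.0177, 0, 0, 0], [0, 0.0152, -0.0191, 0, 0, 0], [0, 0.0135, -0.0204, 0, 0, 0]] 741.4
```

Call:
{"op": "carry_out", "data": {
  "targets": [
    [0, 0.0244, -0.0006, 0, 0, 0],
    [0, 0.0243, -0.0028, 0, 0, 0]
  ]
}}

```text
time_s: 9.75
eef_pos: [0.688, -0.1237, 0.2961]
tcp_rot: [[-0.004, 0.614, 0.789], [-0.005, 0.789, -0.614], [-1.0, -0.006, 0.0]]
contact_force: [-5.8, -9.5, 9.1]
gripper_width: 0.0141
```

Call:
{"op": "carry_out", "data": {
  "targets": [
    [0, 0.0239, -0.0049, 0, 0, 0],
    [0, 0.0234, -0.0069, 0, 0, 0]
  ]
}}

```text
time_s: 10.0
eef_pos: [0.6884, -0.123, 0.2961]
tcp_rot: [[-0.008, 0.618, 0.786], [-0.012, 0.786, -0.618], [-1.0, -0.014, 0.001]]
contact_force: [-11.0, -18.5, 10.5]
gripper_width: 0.0138
```

Call:
{"op": "carry_out", "data": {
  "targets": [
    [0, 0.0227, -0.009, 0, 0, 0],
    [0, 0.0219, -0.0109, 0, 0, 0]
  ]
}}

```text
time_s: 10.25
eef_pos: [0.6885, -0.1223, 0.2961]
tcp_rot: [[-0.01, 0.622, 0.783], [-0.019, 0.783, -0.622], [-1.0, -0.021, 0.004]]
contact_force: [-11.8, -29.2, 9.1]
gripper_width: 0.0135
```

```bash
python3 circ.py 711.4 -10 12
```

```text
[[0, -0.0446, 0.0199, 0, 0, 0], [0, -0.0474, 0.0118, 0, 0, 0], [0, -0.0487, 0.0034, 0, 0, 0], [0, -0.0485, -0.0051, 0, 0, 0], [0, -0.0469, -0.0135, 0, 0, 0], [0, -0.0439, -0.0214, 0, 0, 0], [0, -0.0395, -0.0287, 0, 0, 0], [0, -0.0339, -0.0351, 0, 0, 0], [0, -0.0273, -0.0405, 0, 0, 0], [0, -0.0199, -0.0446, 0, 0, 0], [0, -0.0118, -0.0474, 0, 0, 0], [0, -0.0034, -0.0487, 0, 0, 0]] 591.4
```

Call:
{"op": "carry_out", "data": {
  "targets": [
    [0, -0.0446, 0.0199, 0, 0, 0],
    [0, -0.0474, 0.0118, 0, 0, 0],
    [0, -0.0487, 0.0034, 0, 0, 0],
    [0, -0.0485, -0.0051, 0, 0, 0],
    [0, -0.0469, -0.0135, 0, 0, 0],
    [0, -0.0439, -0.0214, 0, 0, 0],
    [0, -0.0395, -0.0287, 0, 0, 0],
    [0, -0.0339, -0.0351, 0, 0, 0],
    [0, -0.0273, -0.0405, 0, 0, 0],
    [0, -0.0199, -0.0446, 0, 0, 0],
    [0, -0.0118, -0.0474, 0, 0, 0],
    [0, -0.0034, -0.0487, 0, 0, 0]
  ]
}}

```text
time_s: 11.75
eef_pos: [0.6272, -0.1315, 0.2962]
tcp_rot: [[0.001, 0.611, 0.792], [0.001, 0.792, -0.611], [-1.0, 0.001, 0.0]]
contact_force: [3.6, 0.6, 6.6]
gripper_width: 0.0134
```

Call:
{"op": "carry_out", "data": {
  "targets": [
    [0, 0, 0, 0, 0, 0],
    [0, 0, 0, 0, 0, 0]
  ]
}}

```text
time_s: 12.0
eef_pos: [0.6267, -0.1309, 0.2961]
tcp_rot: [[-0.001, 0.611, 0.792], [0.002, 0.792, -0.611], [-1.0, 0.001, -0.002]]
contact_force: [-1.1, 0.7, 8.8]
gripper_width: 0.0139
```

Call:
{"op": "carry_out", "data": {
  "targets": [
    [0, 0, 0, 0, 0, 0],
    [0, 0, 0, 0, 0, 0],
    [0, 0, 0, 0, 0, 0],
    [-0.15, 0, 0, 0, 0, 0],
    [-0.35, 0, 0, 0, 0, 0],
    [-0.35, 0, 0, 0, 0, 0]
  ],
  "grip": 0.45
}}

```text
time_s: 12.75
eef_pos: [0.6266, -0.1318, 0.424]
tcp_rot: [[-0.002, 0.611, 0.791], [0.0, 0.791, -0.611], [-1.0, -0.001, -0.001]]
contact_force: [0.7, -0.6, -0.2]
gripper_width: 0.0385
```

```bash
python3 - <<'E'
from h import *
s=manip.get_state(); print(s['time_s'],s['eef_pos'],s['tcp_rot'].round(3),s['contact_force'],s['gripper_width'])
snap('side','side1'); snap('wrist','w3')
z=load('w3');W=cloud(z)
k=(W[...,2]>0.32)&(W[...,2]<0.33); P=W[k]; print(k.sum(),np.median(P,0),cv2.minEnclosingCircle(P[:,:2].astype(np.float32)))
cv2.imwrite('pics/s1c.png',cv2.resize(load('side1')['im'][95:210,230:350,::-1],None,fx=5,fy=5,interpolation=cv2.INTER_CUBIC))
E
```

```text
12.75 [ 0.62658165 -0.13183685  0.42401506] [[-0.002  0.611  0.791]
 [ 0.     0.791 -0.611]
 [-1.    -0.001 -0.001]] [ 0.71773368 -0.56389306 -0.18719448] 0.03847131995050411
340 [ 0.62467199 -0.12963674  0.32638217] ((0.6254459619522095, -0.1303224116563797), 0.009983539581298828)
```

View pics/s1c.png

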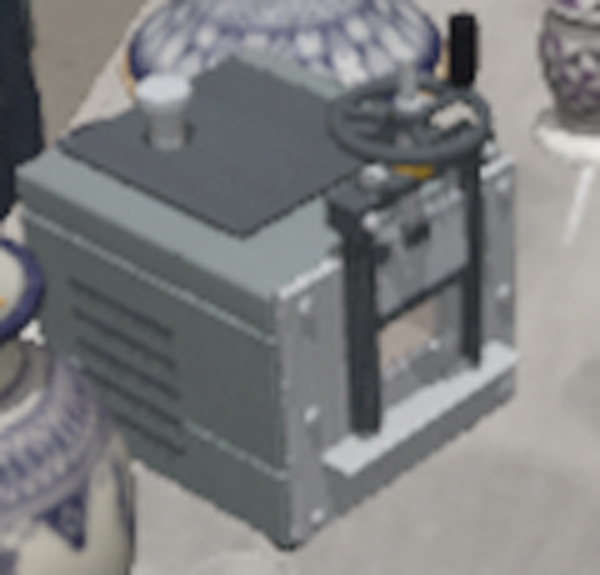

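View pics/w3.png

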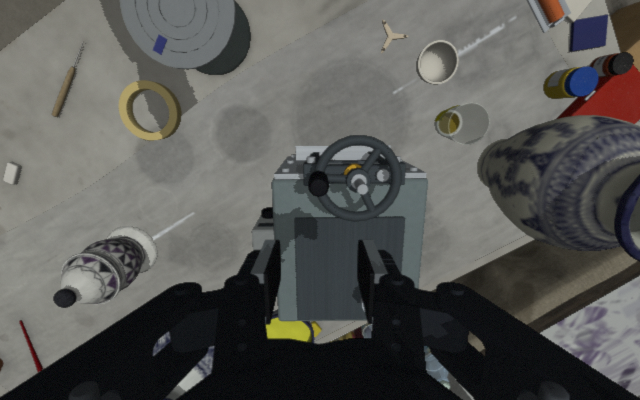

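```bash
python3 - <<'E'
from h import *
H=np.array([.653,-.0985])
def loc(W,yaw=-37.3):
    a=np.radians(yaw); x=np.array([np.cos(a),np.sin(a)]); y=np.array([-x[1],x[0]]); d=W[...,:2]-H
    return np.stack([d@x-0.124,d@y,W[...,2]],-1)
z=load('side1'); L=loc(cloud(z))
for (u,v) in [(316,177),(308,183),(325,172),(300,187),(303,180),(322,166),(304,178),(312,160),(314,150),(318,145),(305,130),(325,120),(311,170)]:
    print(u,v,L[v,u].round(4), z['im'][v,u])
# plane of plate from side: pts
W=cloud(z); m=(np.abs(L[...,0]+0.118)<0.004)&(np.abs(L[...,1])>0.055)&(np.abs(L[...,1])<0.1)&(L[...,2]>0.04)&(L[...,2]<0.17)
P=W[m][:,:2]; u,s,vt=np.linalg.svd(P-P.mean(0)); n=vt[1]*np.sign(vt[1,0]); print('side plate yaw',np.degrees(np.arctan2(n[1],n[0])),m.sum(), L[m][:,0].mean())
for f in('w1','w3'):
    W=cloud(load(f)); L=loc(W)
    k=(W[...,2]>0.19)&(W[...,2]<0.225)&(np.abs(L[...,0])<0.13)&(np.abs(L[...,1])<0.13)
    P=W[k]; print(f,cv2.minAreaRect(P[:,:2].astype(np.float32)))
    # casing left and right edges by x bins
    k&=(W[...,2]>0.203); Q=L[k]
    xs=np.arange(-0.09,0.09,0.01); lo=[];hi=[];xx=[]
    for x in xs:
        q=Q[np.abs(Q[:,0]-x)<0.004][:,1]
        if len(q)>20: lo.append(np.percentile(q,1));hi.append(np.percentile(q,99));xx.append(x)
    print(np.round(lo,4),np.round(hi,4)); 
    print('slopes deg',np.degrees(np.polyfit(xx,lo,1)[0]),np.degrees(np.polyfit(xx,hi,1)[0]))
E
```

```text
316 177 [-0.1353  0.0027  0.0811] [198 198 200]
308 183 [-0.1398  0.0435  0.0836] [187 187 191]
325 172 [-0.1395 -0.0341  0.0818] [172 174 176]
300 187 [-0.1386  0.0768  0.0873] [195 196 199]
303 180 [-0.1284  0.0526  0.0945] [59 64 66]
322 166 [-0.1146 -0.0485  0.0855] [ 96  96 100]
304 178 [nan nan nan] [56 60 63]
312 160 [-0.0744 -0.0464  0.0915] [160 151 143]
314 150 [-0.1247 -0.0027  0.1718] [114 116 118]
318 145 [-0.1192 -0.0267  0.1754] [134 135 138]
305 130 [-0.1293  0.0371  0.2598] [156 157 159]
325 120 [-0.1616 -0.0111  0.2826] [ 90  96 100]
311 170 [-0.1184  0.0061  0.1013] [127 128 129]
side plate yaw -37.196020738207146 477 -0.11648275290291835
w1 ((0.746487557888031, -0.1697930097579956), (0.21053023636341095, 0.23224441707134247), 52.76588821411133)
[-0.1017 -0.1017 -0.1015 -0.1009 -0.1011 -0.1006 -0.1009 -0.1007 -0.101
 -0.1007 -0.1011 -0.1005 -0.1012 -0.1008 -0.1015 -0.1011 -0.1007 -0.1012] [0.1013 0.1019 0.1017 0.102  0.1012 0.101  0.1003 0.1009 0.1012 0.1006
 0.1011 0.1013 0.1012 0.1018 0.1012 0.1019 0.1022 0.1003]
slopes deg 0.13226048397649418 -0.033000530890136194
w3 ((0.743353009223938, -0.16724476218223572), (0.210036039352417, 0.23853762447834015), 52.90178680419922)
[-0.102  -0.1016 -0.1018 -0.1019 -0.1009 -0.1014 -0.1018 -0.0941 -0.0945
 -0.0934 -0.0939 -0.0944 -0.0951 -0.0965 -0.0984 -0.1016 -0.102  -0.1008] [0.101  0.1014 0.1017 0.1011 0.1003 0.1014 0.1008 0.1013 0.1012 0.1019
 0.1018 0.1015 0.1018 0.1013 0.1022 0.0167 0.017  0.0187]
slopes deg 1.0510613103373185 -22.129570065739813
```

Call:
{"op": "carry_out", "data": {
  "targets": [
    [0, 0, -0.2, -0.0533, 0, 0],
    [0, 0, -0.2, -0.0533, 0, 0],
    [0, 0, -0.2, -0.0533, 0, 0],
    [0, 0, -0.2, -0.0533, 0, 0],
    [0.099, 0.348, -0.013, 0, 0, 0],
    [0.099, 0.348, -0.013, 0, 0, 0],
    [0.099, 0.348, -0.013, 0, 0, 0],
    [0.099, 0.348, -0.013, 0, 0, 0],
    [0.099, 0.348, -0.013, 0, 0, 0],
    [0.099, 0.348, -0.013, 0, 0, 0],
    [0.099, 0.348, -0.013, 0, 0, 0],
    [0, 0, 0, 0, 0, 0]
  ],
  "grip": 1
}}

```text
time_s: 14.35
eef_pos: [0.4978, 0.2844, 0.3166]
tcp_rot: [[-0.004, -0.02, 1.0], [-0.0, 1.0, 0.02], [-1.0, -0.0, -0.004]]
contact_force: [-0.7, -0.8, 0.9]
gripper_width: 0.0855
```

Call:
{"op": "carry_out", "data": {
  "targets": [
    [0, 0, 0, 0, 0, 0]
  ]
}}

```text
time_s: 14.48
eef_pos: [0.5007, 0.279, 0.3186]
tcp_rot: [[-0.001, -0.012, 1.0], [-0.001, 1.0, 0.012], [-1.0, -0.001, -0.001]]
contact_force: [0.4, -0.3, 0.3]
gripper_width: 0.0856
```

```bash
python3 - <<'E'
from h import *
s=manip.get_state(); print(s['time_s'],s['eef_pos'],s['tcp_rot'].round(4),s['contact_force'],s['gripper_width'])
snap('wrist','w4')
z=load('w4');W=cloud(z); im=z['im'].astype(int); r,g,b=im[...,0],im[...,1],im[...,2]
inb=(W[...,1]>0.2)&(W[...,1]<0.36)&(W[...,2]>0.06)&(W[...,2]<0.11)
for nm,k in (('bar',inb&(r>150)&(g<140)&(r-b>60)),('handle',inb&(r>30)&(r<140)&(r-b>20)),('all',inb)):
    L,lab,st,c=cv2.connectedComponentsWithStats(k.astype(np.uint8))
    for i in range(1,L):
        if st[i,4]>100:
            P=W[lab==i]; c,(s),e=cv2.minAreaRect(P[:,:2].astype(np.float32)); print(nm,st[i],'med',np.median(P,0).round(4),'z',np.percentile(P[:,2],[2,98]).round(4),'rect',np.round(c,4),np.round(s,4),round(e,2))
cv2.imwrite('pics/w4b.png',cv2.resize(z['im'][:,:,::-1],(800,500),interpolation=cv2.INTER_CUBIC))
E
```

```text
14.475 [0.50071587 0.27899798 0.31861499] [[-7.000e-04 -1.200e-02  9.999e-01]
 [-1.300e-03  9.999e-01  1.200e-02]
 [-1.000e+00 -1.300e-03 -7.000e-04]] [ 0.42933059 -0.33804519  0.31311395] 0.0856435416540638
handle [316  82  15  64 832] med [0.4276 0.2828 0.0899] z [0.0875 0.0918] rect [0.4292 0.2827] [0.076  0.0168] 0.1
handle [314 238  14  57 448] med [0.6376 0.2789 0.0854] z [0.0757 0.0887] rect [0.645 0.283] [0.0912 0.0196] 0.38
all [ 305   26   36  271 5185] med [0.5242 0.2824 0.0819] z [0.0721 0.0921] rect [0.5114 0.2825] [0.3631 0.0458] 0.06
all [311 335  23   9 131] med [0.7839 0.2874 0.0619] z [0.0602 0.0632] rect [0.7836 0.2869] [0.0143 0.0369] 10.57
```

View pics/w4b.png

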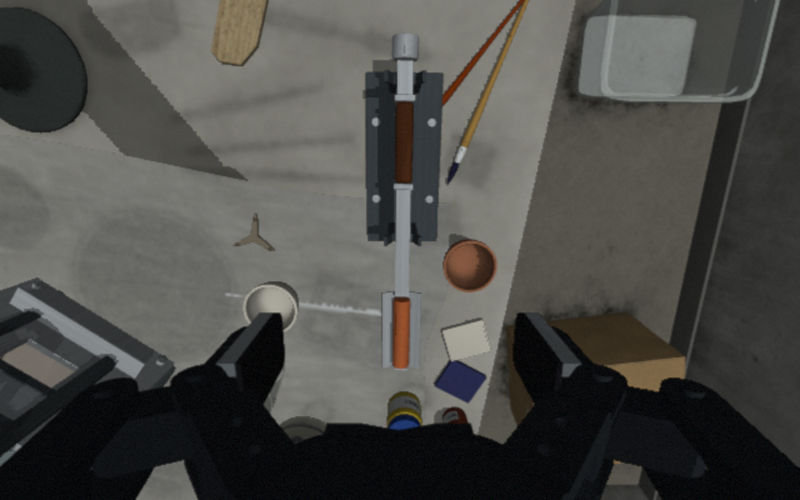

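Call:
{"op": "carry_out", "data": {
  "targets": [
    [0, 0.015, -0.212, 0.0033, 0, 0],
    [0, 0.015, -0.212, 0, 0, 0],
    [0.367, 0, 0, 0, 0, 0],
    [0.367, 0, 0, 0, 0, 0],
    [0.367, 0, 0, 0, 0, 0],
    [0.367, 0, 0, 0, 0, 0],
    [0.132, 0, 0, 0, 0, 0],
    [0.132, 0, 0, 0, 0, 0],
    [0, 0, 0, 0, 0, 0],
    [0, 0, 0, 0, 0, 0]
  ]
}}

```text
time_s: 15.78
eef_pos: [0.4382, 0.2836, 0.0604]
tcp_rot: [[0.001, -0.001, 1.0], [0.001, 1.0, 0.001], [-1.0, 0.001, 0.001]]
contact_force: [-0.2, 1.3, 0.3]
gripper_width: 0.0855
```

Call:
{"op": "carry_out", "data": {
  "targets": [
    [0, 0, 0, 0, 0, 0],
    [0, 0, 0, 0, 0, 0],
    [0, 0, 0, 0, 0, 0],
    [0, 0, 0, 0, 0, 0],
    [0, 0, 0, 0, 0, 0],
    [0, 0, 0, 0, 0, 0],
    [0, 0, 0, 0, 0, 0]
  ],
  "grip": 0,
  "force": 100
}}

```text
time_s: 16.65
eef_pos: [0.4372, 0.284, 0.0599]
tcp_rot: [[0.0, -0.002, 1.0], [0.0, 1.0, 0.002], [-1.0, 0.0, 0.0]]
contact_force: [-1.2, -1.1, 7.1]
gripper_width: 0.0121
```

Call:
{"op": "carry_out", "data": {
  "targets": [
    [-0.05, 0, 0, 0, 0, 0],
    [-0.1, 0, 0, 0, 0, 0],
    [-0.25, 0, 0, 0, 0, 0],
    [-0.3, 0, 0, 0, 0, 0],
    [-0.2, 0, 0, 0, 0, 0],
    [-0.1, 0, 0, 0, 0, 0],
    [0, 0, 0, 0, 0, 0]
  ]
}}

```text
time_s: 17.52
eef_pos: [0.4374, 0.2841, 0.21]
tcp_rot: [[0.001, -0.002, 1.0], [0.001, 1.0, 0.002], [-1.0, 0.001, 0.001]]
contact_force: [-0.4, -0.3, -3.7]
gripper_width: 0.0116
```

```bash
python3 - <<'E'
from h import *
s=manip.get_state(); print(s['time_s'],s['eef_pos'],s['tcp_rot'].round(4),s['contact_force'],s['gripper_width'])
snap('wrist','w5'); snap('side','side2')
for f in('w5','side2'):
    z=load(f);W=cloud(z)
    inb=(W[...,1]>0.2)&(W[...,1]<0.36)&(W[...,2]>0.16)&(W[...,2]<0.25)&(W[...,0]>0.3)
    P=W[inb]
    for x in np.arange(0.32,0.74,0.02):
        q=P[np.abs(P[:,0]-x)<0.005]
        if len(q)>5: print(f,round(x,2),len(q),'y',np.percentile(q[:,1],[3,50,97]).round(4),'z',np.percentile(q[:,2],[3,50,97]).round(4))
    if f=='w5':
        c=cv2.minAreaRect(P[:,:2].astype(np.float32)); print(c,P[:,0].min(),P[:,0].max())
    else: print(P[:,0].max())
cv2.imwrite('pics/side2c.png',cv2.resize(load('side2')['im'][180:330,240:500,::-1],None,fx=3,fy=3,interpolation=cv2.INTER_CUBIC))
E
```

```text
17.525 [0.43741099 0.2841178  0.2100011 ] [[ 1.2e-03 -1.9e-03  1.0e+00]
 [ 9.0e-04  1.0e+00  1.9e-03]
 [-1.0e+00  9.0e-04  1.2e-03]] [-0.38773816 -0.25725601 -3.69344263] 0.0116393492834531
w5 0.34 1600 y [0.2716 0.2835 0.2953] z [0.2345 0.2428 0.245 ]
w5 0.36 807 y [0.276  0.2836 0.2909] z [0.2324 0.2337 0.2351]
w5 0.38 834 y [0.2754 0.2836 0.2914] z [0.2316 0.2333 0.2412]
w5 0.4 787 y [0.2752 0.2837 0.2918] z [0.2381 0.241  0.2424]
w5 0.42 694 y [0.2754 0.2837 0.2917] z [0.2376 0.2403 0.2417]
w5 0.44 430 y [0.2778 0.2838 0.2893] z [0.2387 0.2399 0.241 ]
w5 0.46 420 y [0.2776 0.2834 0.2897] z [0.2379 0.2392 0.2401]
w5 0.48 172 y [0.2765 0.2839 0.2909] z [0.2283 0.2294 0.2373]
w5 0.5 105 y [0.2764 0.2834 0.2905] z [0.228  0.2288 0.2297]
((0.4140878915786743, 0.284866601228714), (0.03752721846103668, 0.1690053939819336), 86.84698486328125) 0.3294253498305919 0.49870398489384815
side2 0.34 49 y [0.2785 0.2922 0.2978] z [0.2297 0.241  0.2461]
side2 0.36 34 y [0.2771 0.2861 0.2932] z [0.2299 0.2345 0.2365]
side2 0.38 33 y [0.2742 0.2872 0.2923] z [0.2284 0.2333 0.2367]
side2 0.4 55 y [0.
[... 257 characters left out ...]
77  0.2872 0.2949] z [0.2259 0.2298 0.2399]
side2 0.5 30 y [0.2778 0.2867 0.2931] z [0.2235 0.229  0.2311]
side2 0.52 30 y [0.278  0.2864 0.292 ] z [0.2235 0.2272 0.2295]
side2 0.54 30 y [0.2778 0.2875 0.2933] z [0.2228 0.2271 0.23  ]
side2 0.56 28 y [0.2778 0.2884 0.2924] z [0.2224 0.2261 0.2291]
side2 0.58 24 y [0.2785 0.2878 0.292 ] z [0.221  0.225  0.2276]
side2 0.6 61 y [0.2633 0.2875 0.3058] z [0.2133 0.2191 0.2309]
side2 0.62 60 y [0.2655 0.2913 0.3059] z [0.2144 0.2223 0.232 ]
side2 0.64 63 y [0.2638 0.2918 0.3063] z [0.2138 0.2204 0.2323]
side2 0.66 63 y [0.2613 0.2906 0.305 ] z [0.2126 0.2208 0.2315]
side2 0.68 63 y [0.2614 0.2904 0.3049] z [0.2112 0.2198 0.2308]
0.9421569921937726
```

View pics/side2c.png

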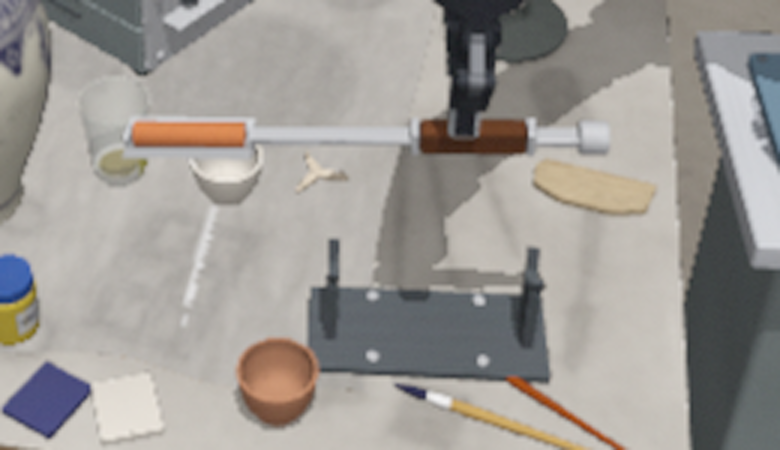

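View pics/w5.png

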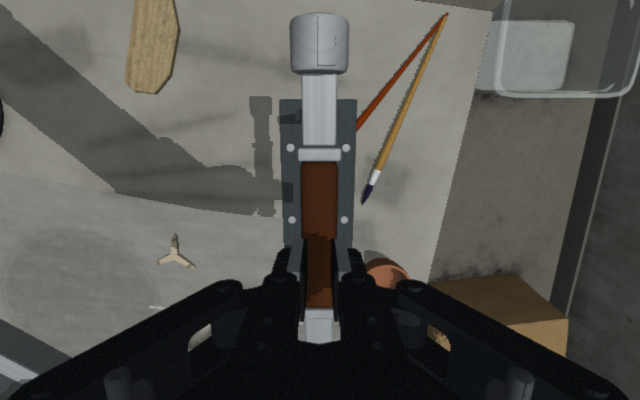

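```bash
python3 - <<'E'
from h import *
W=cloud(load('side0')); 
for nm,(u,v) in dict(tt=(412,152),ttl=(388,150),ttr=(437,150),ttb=(412,165),ttfar=(412,142),glass=(280,210),cupa=(316,230),cupb=(333,300),vase=(215,150)).items(): print(nm,W[v,u].round(3))
m=(W[...,2]>0.05)&(W[...,0]<0.62)&(W[...,0]>0.2)&(W[...,1]>-0.35)&(W[...,1]<0.25)
L,lab,st,c=cv2.connectedComponentsWithStats(m.astype(np.uint8))
for i in range(1,L):
    if st[i,4]>20: P=W[lab==i]; print(st[i],P.min(0).round(3),P.max(0).round(3))
a=np.radians(-37.25); ax=np.array([np.cos(a),np.sin(a)]); O=np.array([.653,-.0985])+0.124*ax
print('O',O)
for p in (-0.4255,-0.235): print(p,O+p*ax)
E
```

```text
tt [ 0.358 -0.141  0.149]
ttl [ 0.43  -0.152  0.146]
ttr [ 0.24  -0.371  0.011]
ttb [ 0.362 -0.082  0.142]
ttfar [ 0.354 -0.199  0.148]
glass [0.736 0.062 0.073]
cupa [0.632 0.091 0.028]
cupb [0.571 0.335 0.023]
vase [0.879 0.104 0.296]
[324 103  10  70 447] [ 0.597 -0.187  0.05 ] [ 0.62  -0.068  0.331]
[ 388  138   49   42 1299] [ 0.283 -0.227  0.05 ] [ 0.431 -0.072  0.153]
O [ 0.75170425 -0.17355645]
-0.4255 [0.4130054  0.08399614]
-0.235 [ 0.56464378 -0.03131237]
```

Call:
{"op": "carry_out", "data": {
  "targets": [
    [0, 0, 0, 0.012, 0, 0],
    [0, 0, 0, 0.024, 0, 0],
    [0, 0, 0, 0.0275, 0, 0],
    [0, 0, 0, 0.0275, 0, 0],
    [0, 0, 0, 0.0275, 0, 0],
    [0, 0, 0, 0.0275, 0, 0],
    [0, 0, 0, 0.0275, 0, 0],
    [0, 0, 0, 0.0215, 0, 0],
    [0, 0, 0, 0.012, 0, 0],
    [0, 0, 0, 0, -0.006, 0],
    [0, 0, 0, 0, -0.006, 0]
  ],
  "force": 120
}}

```text
time_s: 19.0
eef_pos: [0.437, 0.284, 0.2091]
tcp_rot: [[0.031, 0.603, 0.797], [-0.024, 0.797, -0.603], [-0.999, -0.0, 0.039]]
contact_force: [-0.9, 0.2, -3.1]
gripper_width: 0.0105
```

Call:
{"op": "carry_out", "data": {
  "targets": [
    [0.034, -0.058, 0.034, 0, 0, 0],
    [0.061, -0.1045, 0.061, 0, 0, 0],
    [0.081, -0.1393, 0.0814, 0, 0, 0],
    [0.081, -0.1393, 0.0814, 0, 0, 0],
    [0.081, -0.1393, 0.0814, 0, 0, 0],
    [0.081, -0.1393, 0.0814, 0, 0, 0]
  ]
}}

```text
time_s: 19.75
eef_pos: [0.4234, 0.1557, 0.1482]
tcp_rot: [[0.029, 0.605, 0.796], [-0.023, 0.796, -0.605], [-0.999, -0.001, 0.038]]
contact_force: [0.7, 0.2, -3.7]
gripper_width: 0.0107
```

Call:
{"op": "carry_out", "data": {
  "targets": [
    [0.081, -0.1393, 0.0814, 0, 0, 0],
    [0.081, -0.1393, 0.0814, 0, 0, 0],
    [0.061, -0.1045, 0.061, 0, 0, 0],
    [0.034, -0.058, 0.034, 0, 0, 0],
    [0, 0, 0, 0, 0, 0],
    [0, 0, 0, 0, 0, 0]
  ]
}}

```text
time_s: 20.5
eef_pos: [0.4165, 0.082, 0.1121]
tcp_rot: [[0.031, 0.603, 0.797], [-0.022, 0.797, -0.603], [-0.999, 0.001, 0.038]]
contact_force: [0.4, 0.1, -2.5]
gripper_width: 0.0103
```

```bash
cat > boat.py <<'E'
from h import *
a=np.radians(-37.25); AX=np.array([np.cos(a),np.sin(a)]); AY=np.array([-AX[1],AX[0]]); O=np.array([.653,-.0985])+0.124*AX
def loc(W):
    d=W[...,:2]-O; return np.stack([d@AX,d@AY,W[...,2]],-1)
def sec(f,xs,zlo=0.095,zhi=0.17,yh=0.05):
    z=load(f); L=loc(cloud(z)); m=(np.abs(L[...,1])<yh)&(L[...,2]>zlo)&(L[...,2]<zhi); P=L[m]
    for x in xs:
        q=P[np.abs(P[:,0]-x)<0.004]
        if len(q)>5: print(f,round(x,3),len(q),'y',np.percentile(q[:,1],[3,50,97]).round(4),'z',np.percentile(q[:,2],[3,50,97]).round(4))
E
python3 - <<'E'
from boat import *
s=manip.get_state(); p=s['eef_pos']; print(s['time_s'],p,'kiln',loc(p),s['joint_positions'].round(3))
snap('wrist','w6'); snap('side','side3'); snap('scene','scene3')
sec('w6',np.arange(-0.54,-0.3,0.02)); sec('side3',np.arange(-0.54,-0.12,0.02)); sec('scene3',np.arange(-0.54,-0.12,0.02))
z=load('side3')['im'];cv2.imwrite('pics/side3c.png',cv2.resize(z[95:255,250:450,::-1],None,fx=3.8,fy=3.8,interpolation=cv2.INTER_CUBIC))
z=load('scene3')['im'];cv2.imwrite('pics/scene3c.png',cv2.resize(z[160:320,240:440,::-1],None,fx=3.7,fy=3.7,interpolation=cv2.INTER_CUBIC))
E
```

```text
20.5 [0.41648464 0.08200817 0.11213511] kiln [-0.42152721  0.00052353  0.11213511] [-0.534  0.293  0.239  2.217 -0.066  0.618  0.67 ]
w6 -0.52 1287 y [-0.0116  0.0003  0.0121] z [0.1334 0.1415 0.1439]
w6 -0.5 665 y [-0.0073  0.0003  0.0076] z [0.1319 0.1332 0.1345]
w6 -0.48 680 y [-0.0076  0.0004  0.008 ] z [0.1316 0.1332 0.1392]
w6 -0.46 634 y [-0.008   0.      0.0085] z [0.139  0.1419 0.1433]
w6 -0.44 555 y [-0.0078  0.0001  0.0084] z [0.1391 0.1419 0.1431]
w6 -0.42 365 y [-0.0048  0.0006  0.0055] z [0.1409 0.1423 0.1603]
w6 -0.4 295 y [-0.0051  0.0001  0.0059] z [0.1409 0.142  0.1431]
w6 -0.38 83 y [-0.0061  0.0008  0.0073] z [0.1321 0.1331 0.1342]
w6 -0.36 95 y [-0.0068  0.0002  0.0074] z [0.1316 0.1328 0.1337]
side3 -0.52 29 y [-0.0025  0.0103  0.0157] z [0.1216 0.141  0.1474]
side3 -0.5 16 y [-0.0028  0.0061  0.0105] z [0.1294 0.1353 0.1385]
side3 -0.48 18 y [-0.006   0.0055  0.0115] z [0.1302 0.1346 0.1375]
side3 -0.46 29 y [-0.0041  0.0092  0.0135] z [0.1233 0.1399 0.1463]
side3 -0.44 26 y [-0.0016  0.0092  0.0127] z [0.1228 0.1372 0.1465]
side3 -0.42 28 y [0.0081 0.0122 0.02
[... 1378 characters left out ...]
1316 0.1349]
scene3 -0.36 13 y [-0.008  -0.0055  0.0034] z [0.1272 0.1319 0.1336]
scene3 -0.34 14 y [-0.0081 -0.0031  0.0065] z [0.1285 0.1318 0.1335]
scene3 -0.32 15 y [-0.0086 -0.0025  0.0054] z [0.1284 0.1321 0.1336]
scene3 -0.3 15 y [-0.009  -0.0035  0.0062] z [0.1258 0.1312 0.1341]
scene3 -0.28 15 y [-0.0102 -0.005   0.0053] z [0.126  0.1312 0.134 ]
scene3 -0.26 32 y [-0.0222 -0.005   0.0188] z [0.1207 0.1276 0.1404]
scene3 -0.24 32 y [-0.0202 -0.0079  0.0225] z [0.1218 0.1297 0.14  ]
scene3 -0.22 29 y [-0.0218 -0.0091  0.0202] z [0.1234 0.1317 0.1396]
scene3 -0.2 29 y [-0.022  -0.0073  0.0046] z [0.1225 0.1327 0.1403]
scene3 -0.18 28 y [-0.0191 -0.0085  0.0022] z [0.1226 0.1334 0.14  ]
```

View pics/side3c.png

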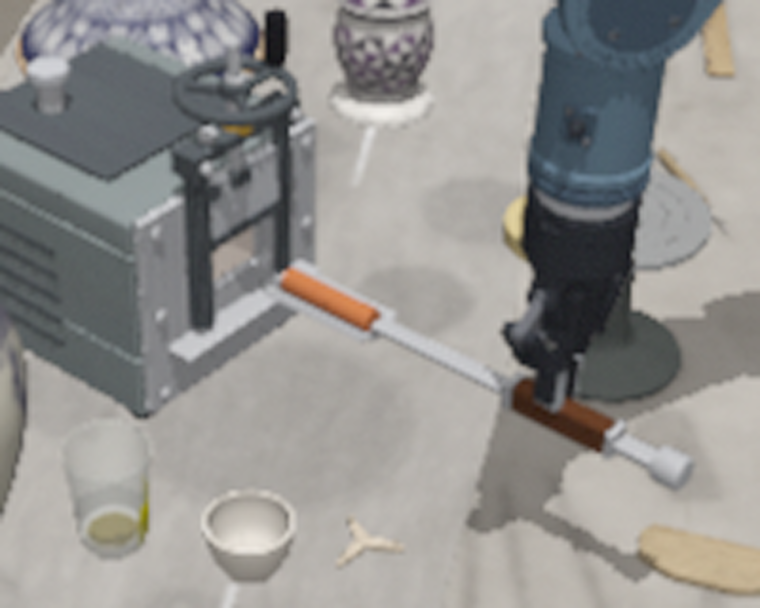

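View pics/scene3c.png

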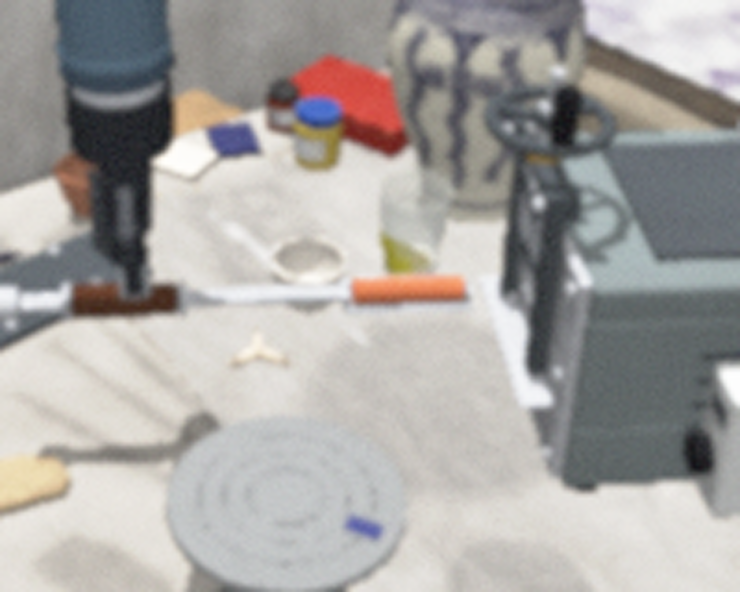

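View pics/w6.png

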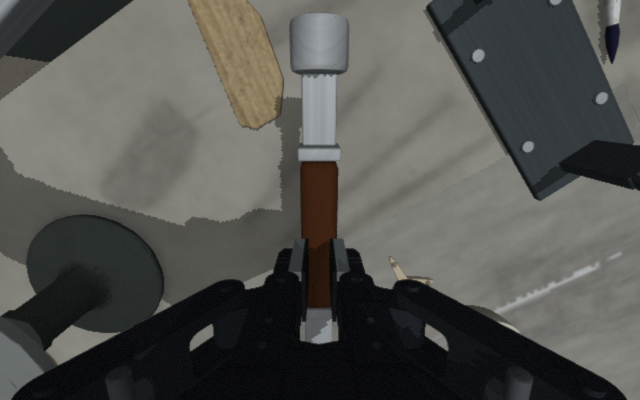

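Call:
{"op": "carry_out", "data": {
  "targets": [
    [0.012, 0, 0, 0, 0, 0],
    [0.0115, 0, 0, 0, 0, 0],
    [0.002, 0, 0.05, 0, 0, 0],
    [0.0027, 0, 0.07, 0, 0, 0],
    [0.003, 0, 0.08, 0, 0, 0],
    [0.003, 0, 0.08, 0, 0, 0],
    [0.003, 0, 0.08, 0, 0, 0]
  ]
}}

```text
time_s: 21.52
eef_pos: [0.4601, 0.048, 0.1083]
tcp_rot: [[0.03, 0.604, 0.796], [-0.023, 0.797, -0.604], [-0.999, 0.0, 0.038]]
contact_force: [1.1, 0.2, -2.9]
gripper_width: 0.0104
```

```bash
python3 - <<'E'
from boat import *
s=manip.get_state(); p=s['eef_pos']; print(s['time_s'],p,'kiln',loc(p),'nose',loc(p)[0]+.2553,s['tcp_rot'].round(3),s['joint_positions'].round(3),s['contact_force'].round(2))
snap('wrist','w7')
sec('w7',np.arange(-0.48,-0.24,0.02))
E
```

```text
21.525 [0.46008345 0.04799308 0.1083323 ] kiln [-3.66233344e-01 -1.62444347e-04  1.08332297e-01] nose -0.1109333441648443 [[ 0.03   0.604  0.796]
 [-0.023  0.797 -0.604]
 [-0.999  0.     0.038]] [-0.429  0.357  0.244  2.133 -0.094  0.638  0.796] [ 1.09  0.16 -2.86]
w7 -0.46 1236 y [-0.0124 -0.0003  0.0113] z [0.1297 0.1378 0.1401]
w7 -0.44 654 y [-0.0076 -0.0003  0.007 ] z [0.1282 0.1295 0.1307]
w7 -0.42 809 y [-0.0096 -0.0007  0.0087] z [0.1279 0.1367 0.1383]
w7 -0.4 622 y [-0.0088 -0.0002  0.008 ] z [0.1351 0.138  0.1394]
w7 -0.38 1432 y [-0.0115 -0.0004  0.0108] z [0.1362 0.1485 0.169 ]
w7 -0.36 376 y [-0.0055 -0.0001  0.0049] z [0.1373 0.1384 0.1684]
w7 -0.34 272 y [-0.0063 -0.      0.0057] z [0.1367 0.1378 0.1389]
w7 -0.32 270 y [-0.0075 -0.0003  0.0069] z [0.1279 0.129  0.13  ]
```

Call:
{"op": "carry_out", "data": {
  "targets": [
    [0.003, 0, 0.083, 0, 0, 0],
    [0.003, 0, 0.083, 0, 0, 0],
    [0.003, 0, 0.083, 0, 0, 0],
    [0.003, 0, 0.083, 0, 0, 0],
    [0.003, 0, 0.083, 0, 0, 0],
    [0.003, 0, 0.083, 0, 0, 0]
  ]
}}

```text
time_s: 22.32
eef_pos: [0.5195, 0.0031, 0.1084]
tcp_rot: [[0.03, 0.604, 0.796], [-0.023, 0.797, -0.603], [-0.999, 0.0, 0.038]]
contact_force: [0.9, 0.2, -2.7]
gripper_width: 0.0103
```

Call:
{"op": "carry_out", "data": {
  "targets": [
    [0.003, 0, 0.083, 0, 0, 0],
    [0.003, 0, 0.083, 0, 0, 0],
    [0.003, 0, 0.083, 0, 0, 0],
    [0.0027, 0, 0.07, 0, 0, 0],
    [0.002, 0, 0.05, 0, 0, 0],
    [0, 0, 0, 0, 0, 0]
  ]
}}

```text
time_s: 23.08
eef_pos: [0.5633, -0.0303, 0.1084]
tcp_rot: [[0.03, 0.604, 0.796], [-0.023, 0.797, -0.604], [-0.999, -0.0, 0.038]]
contact_force: [0.4, 0.3, -3.1]
gripper_width: 0.0105
```

```bash
python3 - <<'E'
from boat import *
s=manip.get_state(); p=s['eef_pos']; print(s['time_s'],p,'kiln',loc(p),'nose',loc(p)[0]+.2553,s['tcp_rot'].round(3),s['joint_positions'].round(3),s['contact_force'].round(2))
snap('wrist','w8'); snap('side','side4')
sec('w8',np.arange(-0.36,-0.14,0.02))
z=load('side4')['im'];cv2.imwrite('pics/side4c.png',cv2.resize(z[95:255,250:450,::-1],None,fx=3.8,fy=3.8,interpolation=cv2.INTER_CUBIC))
E
```

```text
23.075 [ 0.5633193  -0.03031341  0.10843818] kiln [-2.36658945e-01 -6.52629577e-06  1.08438185e-01] nose 0.018641055233161008 [[ 0.03   0.604  0.796]
 [-0.023  0.797 -0.604]
 [-0.999 -0.     0.038]] [-0.229  0.505  0.244  1.886 -0.139  0.738  1.008] [ 0.36  0.34 -3.06]
w8 -0.34 1290 y [-0.012  -0.0002  0.0115] z [0.1294 0.1376 0.1398]
w8 -0.32 827 y [-0.0084 -0.0001  0.0078] z [0.1277 0.1295 0.1373]
w8 -0.3 610 y [-0.0076 -0.0003  0.0071] z [0.1281 0.1293 0.1306]
w8 -0.28 663 y [-0.0084 -0.      0.0079] z [0.1351 0.1379 0.1393]
w8 -0.26 558 y [-0.0082 -0.0002  0.0078] z [0.1357 0.1381 0.1393]
w8 -0.24 408 y [-0.0054 -0.0004  0.005 ] z [0.1374 0.1386 0.1659]
w8 -0.22 292 y [-0.0056 -0.0001  0.0052] z [0.1372 0.1382 0.1394]
w8 -0.2 173 y [-0.0064 -0.0004  0.0061] z [0.1361 0.1372 0.1382]
w8 -0.18 277 y [-0.0074 -0.0004  0.007 ] z [0.1283 0.1292 0.1301]
```

View pics/side4c.png

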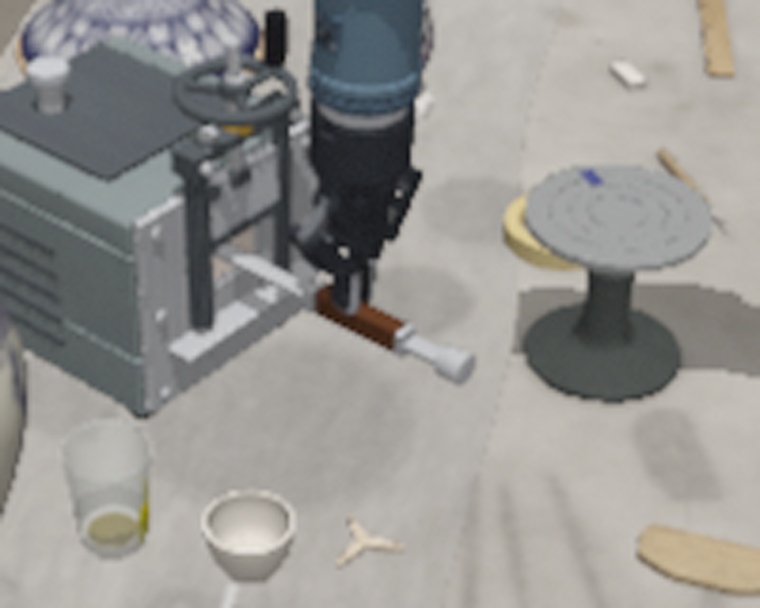

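View pics/w8.png

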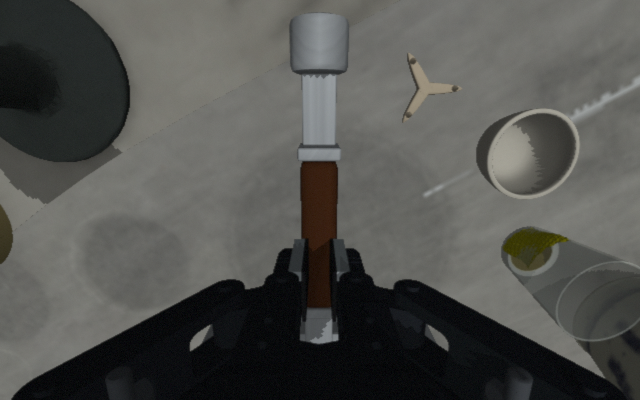

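Call:
{"op": "carry_out", "data": {
  "targets": [
    [-0.001, -0.0161, 0, -0.0016, 0, -0.0416],
    [-0.001, -0.0161, 0, -0.0016, 0, -0.0416],
    [0, 0, 0, 0, 0, 0]
  ]
}}

```text
time_s: 23.55
eef_pos: [0.561, -0.0297, 0.108]
tcp_rot: [[-0.125, 0.579, 0.806], [-0.228, 0.774, -0.591], [-0.966, -0.257, 0.035]]
contact_force: [-0.8, 0.2, -2.5]
gripper_width: 0.0104
```

```bash
cat > st.py <<'E'
from boat import *
s=manip.get_state(); p=s['eef_pos']; R=s['tcp_rot']; g=p-0.0185*R[:,0]; b=R@np.array([0.038,0,0.999])
print(round(s['time_s'],2),'tcp kiln',loc(p).round(4),'axis kiln',loc(g).round(4),'nose',(loc(g+0.2553*b)).round(4),'boat dir yaw',np.degrees(np.arctan2(b[1],b[0])).round(2),'pitch',np.degrees(b[2]).round(2),'roll',np.degrees(np.arctan2(-R[2,1],-R[2,0])).round(1),'q',s['joint_positions'].round(3),s['contact_force'].round(2),s['gripper_width'])
E
python3 st.py
```

```text
23.55 tcp kiln [-0.2389 -0.001   0.108 ] axis kiln [-0.2396  0.0038  0.1259] nose [0.0156 0.0058 0.1255] boat dir yaw -36.8 pitch -0.08 roll 14.9 q [-0.409  0.619  0.346  1.749  0.02   0.955  0.812] [-0.8   0.22 -2.55] 0.010367906998001898
```

Call:
{"op": "carry_out", "data": {
  "targets": [
    [0, 0, 0, 0, 0, 0]
  ]
}}

```text
time_s: 23.68
eef_pos: [0.5594, -0.0343, 0.109]
tcp_rot: [[-0.126, 0.584, 0.802], [-0.227, 0.77, -0.596], [-0.966, -0.257, 0.036]]
contact_force: [-0.1, -0.6, -3.1]
gripper_width: 0.0101
```

```bash
python3 st.py
```

```text
23.68 tcp kiln [-0.2373 -0.0056  0.109 ] axis kiln [-0.238  -0.0008  0.1268] nose [ 0.0172 -0.0005  0.1266] boat dir yaw -37.18 pitch -0.04 roll 14.9 q [-0.405  0.615  0.349  1.753  0.02   0.954  0.813] [-0.13 -0.64 -3.1 ] 0.010087632971794446
```

Call:
{"op": "carry_out", "data": {
  "targets": [
    [-0.0005, -0.0107, 0, -0.0011, 0, -0.0277],
    [-0.0005, -0.0107, 0, -0.0011, 0, -0.0277],
    [-0.0005, -0.0107, 0, -0.0011, 0, -0.0277],
    [0, 0, 0, 0, 0, 0]
  ]
}}

```text
time_s: 24.18
eef_pos: [0.5572, -0.0369, 0.1101]
tcp_rot: [[-0.271, 0.523, 0.808], [-0.419, 0.692, -0.588], [-0.867, -0.498, 0.031]]
contact_force: [-1.1, -0.1, -3.0]
gripper_width: 0.01
```

```bash
python3 st.py
```

```text
24.18 tcp kiln [-0.2375 -0.0089  0.1101] axis kiln [-0.2382  0.0003  0.1261] nose [0.017  0.0009 0.1257] boat dir yaw -37.11 pitch -0.1 roll 29.9 q [-0.508  0.762  0.402  1.603  0.115  1.182  0.712] [-1.11 -0.11 -2.97] 0.010014981396392566
```

Call:
{"op": "carry_out", "data": {
  "targets": [
    [-0.0005, -0.0107, 0, -0.0011, 0, -0.0277],
    [-0.0005, -0.0107, 0, -0.0011, 0, -0.0277],
    [-0.0005, -0.0107, 0, -0.0011, 0, -0.0277],
    [0, 0, 0, 0, 0, 0],
    [0, 0, 0, 0, 0, 0],
    [0, 0, 0, 0, 0, 0],
    [0, 0, 0, 0, 0, 0],
    [0, 0, 0, 0, 0, 0]
  ]
}}

```text
time_s: 25.18
eef_pos: [0.5551, -0.0403, 0.1141]
tcp_rot: [[-0.396, 0.427, 0.813], [-0.585, 0.565, -0.582], [-0.708, -0.706, 0.026]]
contact_force: [0.4, 0.5, -2.4]
gripper_width: 0.0102
```

```bash
python3 st.py; python3 - <<'E'
from boat import *
snap('side','side5')
z=load('side5')['im'];cv2.imwrite('pics/side5c.png',cv2.resize(z[95:255,250:450,::-1],None,fx=3.8,fy=3.8,interpolation=cv2.INTER_CUBIC))
E
```

```text
25.18 tcp kiln [-0.2371 -0.013   0.1141] axis kiln [-2.378e-01  1.000e-04  1.272e-01] nose [0.0174 0.0007 0.127 ] boat dir yaw -37.11 pitch -0.04 roll 44.9 q [-0.569  0.924  0.439  1.45   0.183  1.409  0.668] [ 0.36  0.53 -2.36] 0.01016018797666658
```

View pics/side5c.png

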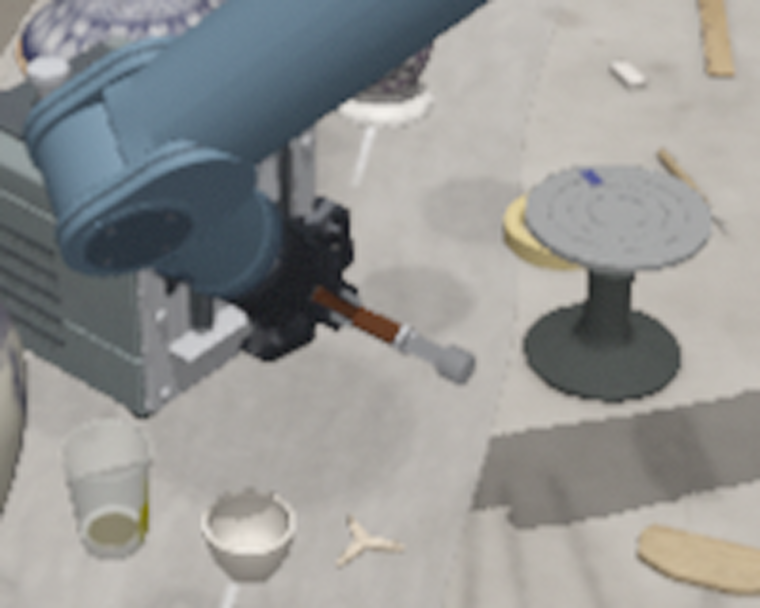

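Call:
{"op": "carry_out", "data": {
  "targets": [
    [-0.0005, 0.0107, 0, 0.0011, 0, 0.0277],
    [-0.0005, 0.0107, 0, 0.0011, 0, 0.0277],
    [-0.0005, 0.0107, 0, 0.0011, 0, 0.0277],
    [-0.0005, 0.0107, 0, 0.0011, 0, 0.0277],
    [-0.0005, 0.0107, 0, 0.0011, 0, 0.0277],
    [-0.0005, 0.0107, 0, 0.0011, 0, 0.0277],
    [-0.0005, 0.0107, 0, 0.0011, 0, 0.0277],
    [-0.0005, 0.0107, 0, 0.0011, 0, 0.0277],
    [-0.0005, 0.0107, 0, 0.0011, 0, 0.0277],
    [0, 0, 0, 0, 0, 0],
    [0, 0, 0, 0, 0, 0]
  ]
}}

```text
time_s: 26.6
eef_pos: [0.563, -0.0294, 0.1085]
tcp_rot: [[0.029, 0.604, 0.797], [-0.024, 0.797, -0.603], [-0.999, -0.002, 0.037]]
contact_force: [-0.2, -0.5, -2.6]
gripper_width: 0.0104
```

```bash
python3 st.py; python3 - <<'E'
from boat import *
snap('wrist','w9'); sec('w9',np.arange(-0.36,-0.14,0.02)); snap('side','side6')
z=load('side6')['im'];cv2.imwrite('pics/side6c.png',cv2.resize(z[130:230,290:370,::-1],None,fx=6,fy=6,interpolation=cv2.INTER_CUBIC))
E
```

```text
26.6 tcp kiln [-0.2374  0.0005  0.1085] axis kiln [-0.2381  0.0006  0.127 ] nose [0.0171 0.0011 0.1268] boat dir yaw -37.12 pitch -0.03 roll 0.1 q [-0.229  0.505  0.241  1.885 -0.136  0.739  1.003] [-0.17 -0.54 -2.57] 0.010359629242236035
w9 -0.34 1201 y [-0.0116  0.0003  0.0121] z [0.1249 0.1333 0.1358]
w9 -0.32 728 y [-0.0075  0.0002  0.0078] z [0.1242 0.126  0.1305]
w9 -0.3 578 y [-0.0072 -0.      0.0077] z [0.1255 0.1268 0.1279]
w9 -0.28 642 y [-0.008   0.0003  0.0086] z [0.1332 0.1362 0.1378]
w9 -0.26 561 y [-0.0077  0.0001  0.0084] z [0.1346 0.1373 0.1384]
w9 -0.24 409 y [-0.0048  0.0002  0.0056] z [0.1375 0.1386 0.1662]
w9 -0.22 305 y [-0.0049  0.0002  0.0059] z [0.1381 0.1391 0.1402]
w9 -0.2 159 y [-0.0058  0.0002  0.0072] z [0.138  0.1388 0.1398]
w9 -0.18 173 y [-0.0067  0.0008  0.0078] z [0.1306 0.1316 0.1327]
```

View pics/side6c.png

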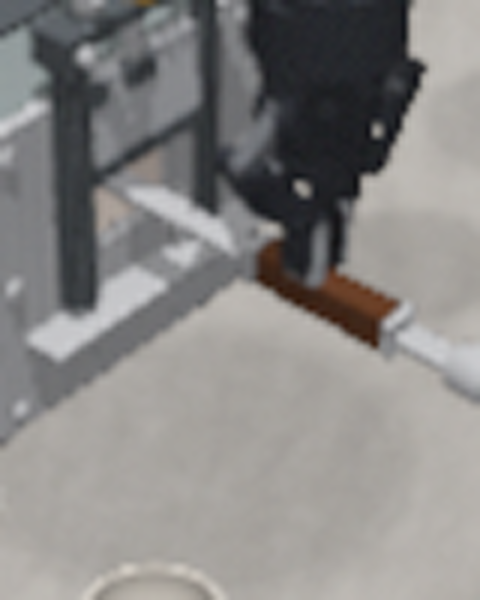

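Call:
{"op": "carry_out", "data": {
  "targets": [
    [0, 0, 0, 0, 0.0061, 0],
    [0, 0, 0, 0, 0.0065, 0],
    [0, 0, 0, 0, 0, 0]
  ]
}}

```text
time_s: 27.08
eef_pos: [0.5634, -0.0303, 0.1085]
tcp_rot: [[-0.002, 0.605, 0.796], [0.001, 0.796, -0.605], [-1.0, -0.0, -0.002]]
contact_force: [0.9, 0.2, -2.1]
gripper_width: 0.0105
```

```bash
python3 st.py; python3 - <<'E'
from boat import *
snap('wrist','w10'); sec('w10',np.arange(-0.36,-0.14,0.02))
E
```

```text
27.07 tcp kiln [-0.2366  0.      0.1085] axis kiln [-0.2365  0.      0.127 ] nose [0.0185 0.0002 0.1168] boat dir yaw -37.21 pitch -2.28 roll 0.0 q [-0.197  0.521  0.226  1.854 -0.16   0.786  1.035] [ 0.94  0.19 -2.09] 0.010480005106706816
w10 -0.34 1059 y [-0.0119 -0.0001  0.0114] z [0.129  0.1372 0.1395]
w10 -0.32 883 y [-0.0101 -0.      0.0097] z [0.1273 0.1297 0.1382]
w10 -0.3 575 y [-0.0077 -0.0004  0.0072] z [0.1279 0.1291 0.1303]
w10 -0.28 654 y [-0.0084 -0.0002  0.008 ] z [0.1341 0.1375 0.1392]
w10 -0.26 570 y [-0.0082  0.0001  0.0079] z [0.1355 0.138  0.1392]
w10 -0.24 1035 y [-0.0182 -0.0004  0.018 ] z [0.1376 0.152  0.1658]
w10 -0.22 294 y [-0.0054 -0.0003  0.0049] z [0.1374 0.1384 0.1394]
w10 -0.2 267 y [-0.0062  0.0002  0.0061] z [0.1354 0.1372 0.1384]
w10 -0.18 243 y [-0.0076  0.0002  0.0072] z [0.1286 0.1295 0.1305]
```

Call:
{"op": "carry_out", "data": {
  "targets": [
    [0, 0, -0.05, 0, 0, 0],
    [0, 0, -0.08, 0, 0, 0],
    [0, 0, -0.1, 0, 0, 0],
    [0, 0, -0.12, 0, 0, 0],
    [0, 0, -0.12, 0, 0, 0],
    [0, 0, -0.12, 0, 0, 0]
  ]
}}

```text
time_s: 27.88
eef_pos: [0.4913, 0.0246, 0.1088]
tcp_rot: [[-0.002, 0.604, 0.797], [0.001, 0.797, -0.604], [-1.0, -0.0, -0.002]]
contact_force: [0.3, 0.2, -3.3]
gripper_width: 0.0101
```

Call:
{"op": "carry_out", "data": {
  "targets": [
    [0, 0, -0.12, 0, 0, 0],
    [0, 0, -0.12, 0, 0, 0],
    [0, 0, -0.12, 0, 0, 0],
    [0, 0, -0.12, 0, 0, 0],
    [0, 0, -0.12, 0, 0, 0],
    [0, 0, -0.07, 0, 0, 0],
    [0, 0, 0, 0, 0, 0]
  ]
}}

```text
time_s: 28.75
eef_pos: [0.4119, 0.0848, 0.1089]
tcp_rot: [[-0.002, 0.603, 0.798], [0.001, 0.798, -0.603], [-1.0, -0.0, -0.002]]
contact_force: [-0.1, 0.3, -3.1]
gripper_width: 0.0104
```

```bash
python3 st.py; python3 - <<'E'
from boat import *
snap('side','side7');snap('wrist','w11'); sec('w11',np.arange(-0.56,-0.3,0.02))
z=load('side7')['im'];cv2.imwrite('pics/side7c.png',cv2.resize(z[95:255,250:450,::-1],None,fx=3.8,fy=3.8,interpolation=cv2.INTER_CUBIC))
E
```

```text
28.75 tcp kiln [-0.4269 -0.      0.1089] axis kiln [-0.4269 -0.      0.1274] nose [-0.1718  0.0006  0.1172] boat dir yaw -37.1 pitch -2.29 roll 0.0 q [-0.488  0.307  0.208  2.204 -0.107  0.641  0.72 ] [-0.09  0.28 -3.11] 0.010377202844826914
w11 -0.52 1166 y [-0.012  -0.0001  0.0115] z [0.1297 0.1379 0.1402]
w11 -0.5 613 y [-0.0076 -0.0005  0.007 ] z [0.1284 0.1297 0.131 ]
w11 -0.48 699 y [-0.0088  0.      0.0087] z [0.1285 0.1359 0.1388]
w11 -0.46 619 y [-0.0086  0.0001  0.0083] z [0.1352 0.1385 0.1398]
w11 -0.44 1301 y [-0.0112  0.0001  0.011 ] z [0.1368 0.1468 0.1689]
w11 -0.42 395 y [-0.0052 -0.0003  0.0051] z [0.1379 0.1393 0.1688]
w11 -0.4 296 y [-0.0056  0.0002  0.006 ] z [0.138  0.1389 0.14  ]
w11 -0.38 254 y [-0.0076 -0.0003  0.0074] z [0.1291 0.1302 0.1311]
```

View pics/side7c.png

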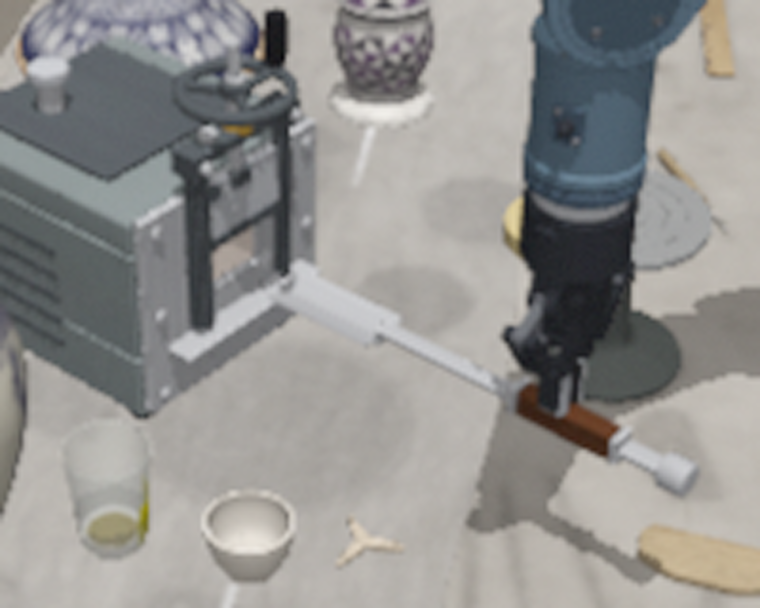

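Call:
{"op": "carry_out", "data": {
  "targets": [
    [-0.1011, 0.194, -0.1112, 0, 0, 0],
    [-0.1011, 0.194, -0.1112, 0, 0, 0],
    [-0.1011, 0.194, -0.1112, 0, 0, 0],
    [-0.1011, 0.194, -0.1112, 0, 0, 0],
    [-0.1011, 0.194, -0.1112, 0, 0, 0],
    [-0.1011, 0.194, -0.1112, 0, 0, 0],
    [0, 0, 0, -0.0414, 0, 0],
    [0, 0, 0, -0.0414, 0, 0],
    [0, 0, 0, -0.0414, 0, 0],
    [0, 0, 0, -0.0414, 0, 0],
    [0, 0, 0, -0.0414, 0, 0],
    [0, 0, 0, 0, 0, 0]
  ]
}}

```text
time_s: 30.35
eef_pos: [0.4388, 0.2833, 0.1998]
tcp_rot: [[-0.002, 0.001, 1.0], [0.001, 1.0, -0.001], [-1.0, 0.001, -0.002]]
contact_force: [0.2, 0.3, -2.4]
gripper_width: 0.0101
```

Call:
{"op": "carry_out", "data": {
  "targets": [
    [0, 0, 0, 0, 0, 0]
  ]
}}

```text
time_s: 30.48
eef_pos: [0.4386, 0.2835, 0.1999]
tcp_rot: [[-0.002, 0.002, 1.0], [0.001, 1.0, -0.002], [-1.0, 0.001, -0.002]]
contact_force: [-0.5, 0.3, -2.6]
gripper_width: 0.0106
```

```bash
python3 - <<'E'
from h import *
s=manip.get_state(); print(s['time_s'],s['eef_pos'],s['tcp_rot'].round(4),s['contact_force'],s['gripper_width'])
snap('wrist','w12')
z=load('w12');W=cloud(z)
P=W[(W[...,1]>0.2)&(W[...,1]<0.36)&(W[...,2]>0.16)&(W[...,2]<0.25)&(W[...,0]>0.3)]
for x in np.arange(0.34,0.54,0.02):
    q=P[np.abs(P[:,0]-x)<0.005]
    if len(q)>5: print(round(x,2),len(q),'y',np.percentile(q[:,1],[3,50,97]).round(4),'z',np.percentile(q[:,2],[3,50,97]).round(4))
print(P[:,0].min())
E
```

```text
30.475 [0.43858536 0.28351028 0.19986654] [[-1.7e-03  1.8e-03  1.0e+00]
 [ 7.0e-04  1.0e+00 -1.8e-03]
 [-1.0e+00  7.0e-04 -1.7e-03]] [-0.46147775  0.27684907 -2.63934757] 0.010646148152510089
0.34 1490 y [0.271  0.2829 0.2947] z [0.2205 0.2286 0.231 ]
0.36 799 y [0.2754 0.2828 0.2903] z [0.2192 0.2205 0.2217]
0.38 762 y [0.2752 0.2828 0.2905] z [0.2194 0.2206 0.2277]
0.4 787 y [0.2746 0.2828 0.2913] z [0.2265 0.2294 0.2306]
0.42 700 y [0.2748 0.2827 0.2912] z [0.2265 0.2294 0.2307]
0.44 453 y [0.2778 0.2832 0.2881] z [0.2289 0.2301 0.2469]
0.46 381 y [0.2775 0.2827 0.2884] z [0.2289 0.2299 0.2308]
0.48 169 y [0.2758 0.2827 0.2899] z [0.2201 0.2215 0.2294]
0.5 76 y [0.2757 0.2832 0.29  ] z [0.2196 0.2208 0.2219]
0.3308022565024192
```

View pics/w12.png

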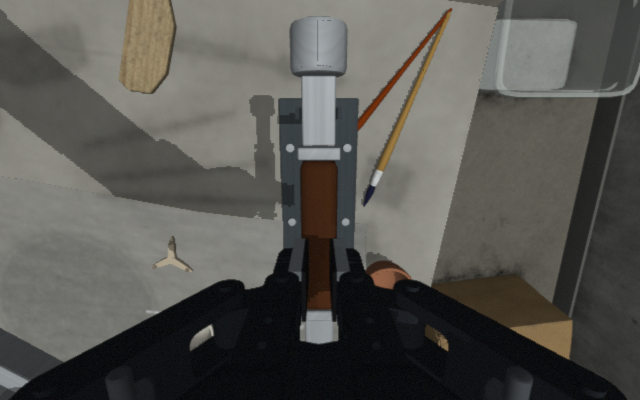

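Call:
{"op": "carry_out", "data": {
  "targets": [
    [0.3, 0, 0, 0, 0, 0],
    [0.3, 0, 0, 0, 0, 0],
    [0.2, 0, 0, 0, 0, 0],
    [0.08, 0, 0, 0, 0, 0],
    [0.04, 0, 0, 0, 0, 0],
    [0, 0, 0, 0, 0, 0]
  ]
}}

```text
time_s: 31.28
eef_pos: [0.4386, 0.2844, 0.0626]
tcp_rot: [[-0.001, -0.001, 1.0], [0.002, 1.0, 0.001], [-1.0, 0.002, -0.001]]
contact_force: [0.3, -0.4, -3.0]
gripper_width: 0.0105
```

Call:
{"op": "carry_out", "data": {
  "targets": [
    [0.008, 0, 0, 0, 0, 0],
    [0, 0, 0, 0, 0, 0]
  ]
}}

```text
time_s: 31.52
eef_pos: [0.4384, 0.2843, 0.0614]
tcp_rot: [[-0.001, -0.001, 1.0], [0.002, 1.0, 0.001], [-1.0, 0.002, -0.001]]
contact_force: [0.2, -0.0, -3.3]
gripper_width: 0.0102
```

Call:
{"op": "carry_out", "data": {
  "targets": [
    [0.007, 0, 0, 0, 0, 0],
    [0, 0, 0, 0, 0, 0]
  ]
}}

```text
time_s: 31.78
eef_pos: [0.4383, 0.2842, 0.0601]
tcp_rot: [[-0.001, -0.002, 1.0], [0.001, 1.0, 0.002], [-1.0, 0.001, -0.001]]
contact_force: [-0.7, 0.5, 2.0]
gripper_width: 0.0104
```

```bash
python3 - <<'E'
from h import *
s=manip.get_state(); print(s['time_s'],s['eef_pos'],s['contact_force'])
snap('side','side8')
z=load('side8')['im'];cv2.imwrite('pics/side8c.png',cv2.resize(z[200:330,270:450,::-1],None,fx=4.2,fy=4.2,interpolation=cv2.INTER_CUBIC))
E
```

```text
31.775 [0.438318   0.28418944 0.06014311] [-0.73891682  0.4768842   1.99009514]
```

View pics/side8c.png

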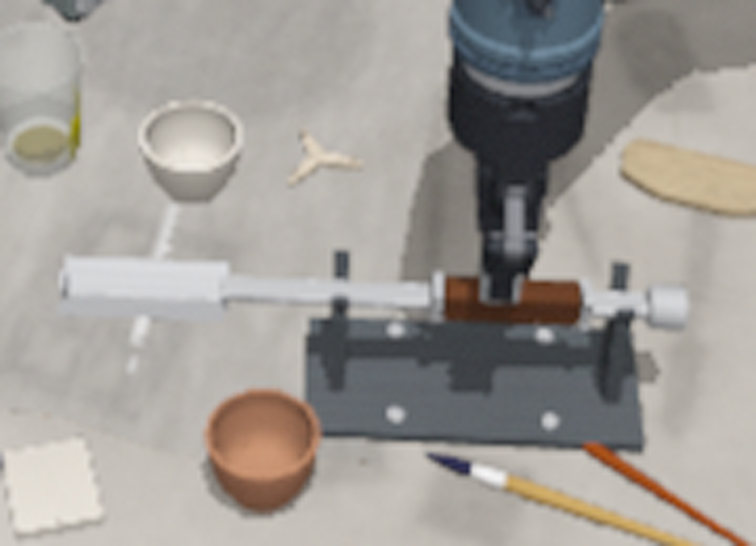

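Call:
{"op": "carry_out", "data": {
  "targets": [
    [0, 0, 0, 0, 0, 0],
    [0, 0, 0, 0, 0, 0],
    [0, 0, 0, 0, 0, 0],
    [0, 0, 0, 0, 0, 0],
    [-0.1, 0, 0, 0, 0, 0],
    [-0.3, 0, 0, 0, 0, 0],
    [-0.35, 0, 0, 0, 0, 0],
    [-0.35, 0, 0, 0, 0, 0],
    [-0.35, 0, 0, 0, 0, 0],
    [0, 0, 0.3, 0, 0, 0],
    [0, 0, 0.2, 0, 0, 0],
    [0, 0, 0, 0, 0, 0]
  ],
  "grip": 0.7
}}

```text
time_s: 33.33
eef_pos: [0.5151, 0.283, 0.2779]
tcp_rot: [[-0.0, 0.001, 1.0], [0.001, 1.0, -0.001], [-1.0, 0.001, -0.0]]
contact_force: [-0.6, 0.5, -0.2]
gripper_width: 0.0597
```

Call:
{"op": "carry_out", "data": {
  "targets": [
    [0, 0, 0, 0, 0, 0]
  ]
}}

```text
time_s: 33.45
eef_pos: [0.5125, 0.2841, 0.2775]
tcp_rot: [[-0.002, -0.002, 1.0], [0.001, 1.0, 0.002], [-1.0, 0.001, -0.002]]
contact_force: [0.1, 0.7, -0.2]
gripper_width: 0.0596
```

```bash
python3 - <<'E'
from boat import *
s=manip.get_state(); print(s['time_s'],s['eef_pos'],s['contact_force'],s['gripper_width'])
snap('wrist','w13'); snap('side','side9'); snap('scene','scene9')
z=load('w13');W=cloud(z)
P=W[(W[...,1]>0.22)&(W[...,1]<0.34)&(W[...,2]>0.065)&(W[...,2]<0.11)&(W[...,0]>0.3)&(W[...,0]<0.75)]
print(cv2.minAreaRect(P[:,:2].astype(np.float32)))
for x in np.arange(0.34,0.7,0.03):
    q=P[np.abs(P[:,0]-x)<0.005]
    if len(q)>5: print(round(x,2),len(q),'y',np.percentile(q[:,1],[3,50,97]).round(4),'z',np.percentile(q[:,2],[3,50,97]).round(4))
z=load('side9');L=loc(cloud(z)); r=z['im'].astype(int)
k=(L[...,0]>-0.11)&(L[...,0]<0.06)&(np.abs(L[...,1])<0.058)&(L[...,2]>0.08)&(L[...,2]<0.17); print('inside pts',k.sum(),L[k][:, :].mean(0) if k.sum() else '')
im=z['im'];cv2.imwrite('pics/side9k.png',cv2.resize(im[110:200,285:350,::-1],None,fx=8,fy=8,interpolation=cv2.INTER_CUBIC)[:600])
# displacement of bowls: compare
W0=load('side0')['im'].astype(int)
cv2.imwrite('pics/w13b.png',load('w13')['im'][:,:,::-1])
d=np.abs(im.astype(int)-W0).sum(-1)>60; print('diff near glass',d[195:245,265:332].sum(),'cupb',d[290:325,318:348].sum())
E
```

```text
33.45 [0.51252944 0.28405022 0.27750431] [ 0.06242354  0.68372194 -0.22166454] 0.05955254254050251
((0.5119662880897522, 0.28174328804016113), (0.36305904388427734, 0.04569435119628906), 0.7187709212303162)
0.34 259 y [0.271  0.2837 0.2954] z [0.0814 0.0892 0.092 ]
0.37 384 y [0.2638 0.2827 0.3017] z [0.0694 0.0813 0.0934]
0.4 155 y [0.2752 0.2839 0.2915] z [0.0874 0.09   0.0917]
0.43 145 y [0.275  0.2829 0.2918] z [0.0871 0.0897 0.0915]
0.46 143 y [0.2749 0.2829 0.2921] z [0.0864 0.0897 0.0915]
0.49 120 y [0.2758 0.283  0.2913] z [0.0798 0.0811 0.0827]
0.52 159 y [0.2661 0.2831 0.299 ] z [0.0679 0.0811 0.0913]
0.55 103 y [0.2757 0.2831 0.2906] z [0.0797 0.0813 0.0824]
0.58 91 y [0.2755 0.2832 0.2908] z [0.0796 0.0811 0.0826]
0.61 243 y [0.2623 0.2832 0.3043] z [0.0681 0.0727 0.077 ]
0.64 236 y [0.262  0.2833 0.3047] z [0.0683 0.0728 0.077 ]
0.67 212 y [0.2621 0.2834 0.3038] z [0.0681 0.0727 0.0773]
inside pts 90 [-0.08088195 -0.03533091  0.09738723]
diff near glass 18 cupb 0
```

View pics/w13b.png

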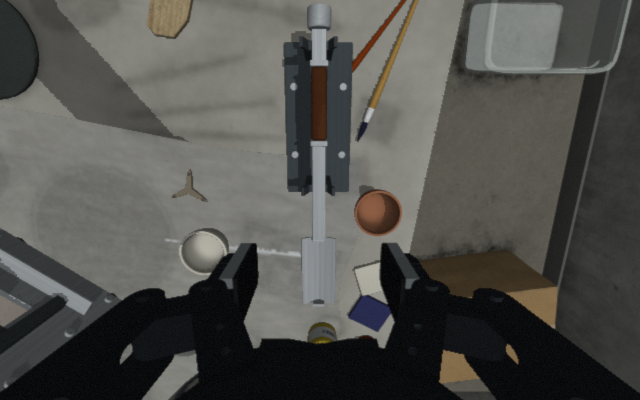

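View pics/side9k.png

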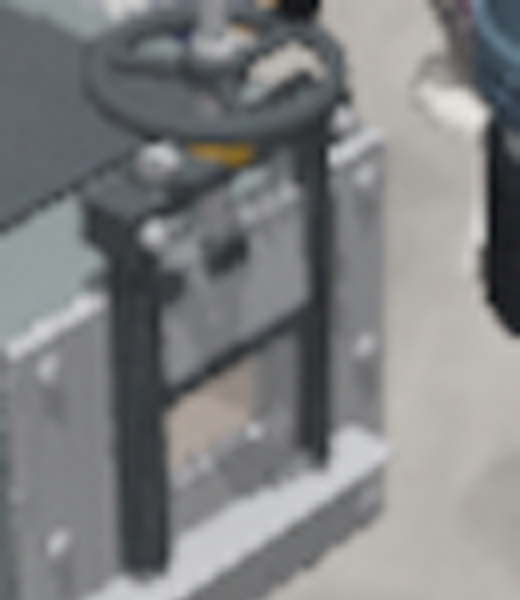

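View pics/side9.png

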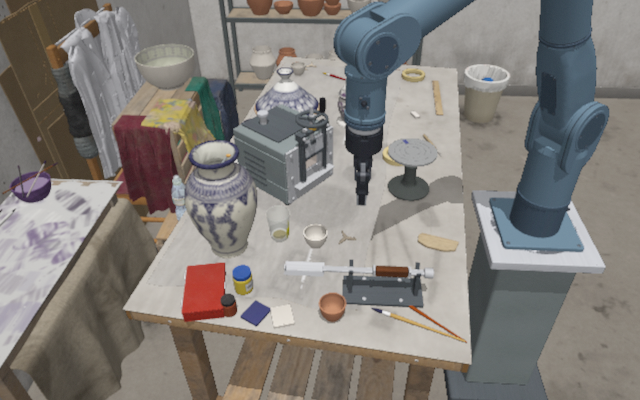

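```bash
python3 -c "
from plant import manip
print(manip.hand_in(), manip.get_state()['time_s'])"
```

```text
the job is handed in; nothing more can be done
the job is handed in; nothing more can be done
```

The job is handed in at about 33.5 s of the 72 s allowed; no verdict was reported. One end condition rests on inference: I never saw the bar inside the kiln.

- **Handwheel:** I cranked it about 1.43 turns counter-clockwise until about 31 N built up at the knob with no further motion. I then backed it off. The arm pose and the wrist camera put it about 95–97° short of the stop, so the gate is about 6.4 mm down.
- **Boat in and out:** I slid the loaded boat in with its axis at about 127 mm height and within 1 mm of the slot's middle, and its nose 17–19 mm past the kiln origin. I rolled it 45° to the left and held, then rolled it back and drew it out. The wrist force never went beyond the boat's own weight plus noise, so nothing suggested contact with the plate or gate.
- **Pitch:** The boat sagged about 2° in the grip when loaded and rose about 2° once empty. I levelled it by camera before going in and again before coming out.
- **Test bar:** The trough was empty when it came out, and the load on the grip had dropped. The left half of the chamber is hidden from the cameras. By my reckoning it lies about 28 mm in front of the kiln origin, inside the allowed range.
- **Final checks:** The boat lies level in both saddles, trough up, within about 1 mm of its old place. The tea glass and both bowls look unmoved in the before-and-after side pictures. The open gripper is clear of everything.
- **Measurements that disagreed:** The side camera read heights 3–4 mm higher than the wrist camera and the arm, so I relied on the latter two. The gripper's reported opening read about 6 mm less than the known size of what it held.

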